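Pour valve balls into a cup past a sorting card

TASK

Stand the fallen dosing cup upright on the table under the open mouth of the tipping bowl. Then take the sorting card from its rest, hold it across the mouth so that only a narrow gap is left above the cup, and tip the bowl so that all four steel balls run out through the gap into the cup, keeping the card held across the mouth until the last ball is in the cup. Finally let the bowl swing back, put the card back leaning on its rest, and leave the nozzle, ferrule and tape roll where they are.

Things in the scene. Friction and masses are not known exactly. Their poses are not given: they have to be found in the camera images.
- stand: Fixed grey stand of the tipping bowl: base plate 90 x 170 mm (30 mm in front of to 60 mm behind the pivot), two uprights 108 mm high outside the bowl's sides. Origin on the table under the middle of the pivot axis; x points from the mouth to the back (the mouth faces -x, towards the robot), y along the pivot axis, z up.
- bowl (a joint): Tip angle of the stainless bowl, rad. 0: at rest, floor sloping 0.07 rad down to the back; 0.35 (stop): mouth tipped down, floor sloping 0.28 rad down to the mouth. Pushing down on the floor in front of the pivot tips it (about 0.1 N m, damped); let go, its weight swings it back to 0 in about a second.
- bowl_pivot (a point): Middle of the pivot axis, on the top face of the bowl's flat floor, 95 mm above the table. Turns with the bowl: x to the back along the floor, y along the axis, z off the floor; tipping takes the -x end down. Floor 3 mm thick, x = -55 mm (open front edge, no ridge) to +45 mm (back wall); side walls inside at y = -62 and +62 mm, 36 mm high, up to the front edge; rear corners cut off 15 mm.
- bowl_lip (a point): Middle of the bowl's open front edge, on the top face of the floor (124 mm of open mouth, 62 mm to each side). About 99 mm above the table at rest and 80 mm when fully tipped; its underside then clears the upright cup by about 15 mm. Balls resting on a card held square across the mouth stay there; along a card held slantwise (20 degrees or more) they roll to its end nearer this edge.
- cup: White round dosing cup, lying on its side at the start. 61 mm high, 58 mm wide outside at the rim, 46 mm at the foot, wall about 3 mm, 50 g. Origin at the centre of the foot's underside; z runs through the cup to its mouth. Lying, z rises 5 degrees to the mouth, which points away from the robot and to its right; origin 23 mm above the table. Let go within 30 degrees of upright, it rocks upright.
- card: Sorting card: flat white sheet 4 mm thick (x), 90 mm wide (y), 80 mm high (z), with a grey grip bar in the middle of its top edge: 12 mm thick (x), 44 mm wide (y), z = 72 to 96 mm. About 60 g. Origin at the middle of its lower edge. Starts on its rest, leaning 35 degrees from vertical, its top towards the robot (-x of the rest).
- rest: Fixed plywood card rest, base 90 (x = -41 to +49) x 104 mm, origin under the base. On two posts a board 100 mm wide slopes up towards -x, 35 degrees from vertical, under the lower 45 mm of the card; at its foot a ledge 24 mm deep square to the board, closed by a 12 mm high lip on the +x side. The card leans on the board's upper (+x) face, lower edge on the ledge, bar free above the board.
- rest_foot (a point): Where the middle of the card's lower edge stands on the rest (card touching board and ledge): 20 mm in +x and 61 mm up from the rest's origin. Axes as the rest's (z up).
- ball0_center (a point): Centre of a steel ball of 20 mm diameter, 25 g; rolls almost freely. The four lie side by side at the back wall of the bowl.
- ball1_center (a point): Centre of a steel ball of 20 mm diameter, 25 g; rolls almost freely. The four lie side by side at the back wall of the bowl.
- ball2_center (a point): Centre of a steel ball of 20 mm diameter, 25 g; rolls almost freely. The four lie side by side at the back wall of the bowl.
- ball3_center (a point): Centre of a steel ball of 20 mm diameter, 25 g; rolls almost freely. The four lie side by side at the back wall of the bowl.
- scale: Black counting scale, fixed furniture, always in the same place: about 235 mm (x) x 191 mm (y), 76 mm high with its round pan. Origin under its middle. Keep clear of it.
- socket_block: White three-way socket block, fixed furniture, always in the same place: 52 mm (x) x 145 mm (y) x 32 mm high, with a plugged-in adapter 44 x 34 mm standing on it at y = +10 mm, up to 98 mm high. Origin under its middle. Keep clear of it.
- nozzle: Bystander: spare filling nozzle standing on its flange, 32 mm wide, 67 mm high. Origin at the centre of its underside.
- ferrule: Bystander: white clamp ferrule, 50 mm wide, 30 mm high, origin at the centre of its underside.
- tape_roll: Bystander: roll of packing tape lying flat, 103 mm wide, 48 mm high, origin at the centre of its underside.

How it is judged:
By the outcome, as a careful person would: the job done as asked, in the order asked, and still so for the second after the job is handed in, with the robot touching nothing.
It also fails if it takes over 72 s, if anything falls off the work surface, if the arm or the gripper's body presses on something with over 40 N, if the wrist force passes 120 N, or if a joint passes its speed limit or range.

ROBOT

A 6-joint arm with a two-finger parallel gripper is mounted at the origin on the work surface; the furniture and walls round the work are solid. World frame = base frame: x ahead of the robot, y to its left, z up, the work surface at z = 0. Lengths are in m, angles in rad, forces in N, time in s.
With the tool pointing down it reaches from about 0.3 to 0.75 m from the base axis. Payload 8.5 kg.
Tool frame: the origin (TCP) lies midway between the tips of the shut fingers; the grasp point (between the pads) lies 19 mm behind it; y points along the fingers, x is the direction in which the jaws open and shut, and the axes are right-handed (so a half turn about y gives the same grasp; the last joint's range is limited). The gripper opens to 85 mm and grips with 20 to 120 N. Pads are 22 mm wide; open, the fingers measure 114 mm over their backs; the gripper's body (76 mm by 85 mm) begins 54 mm behind the grasp point. The pads swing forward as they close: fully open they stand 13 mm farther back than shut.
Start: joints at [0.987, 0.381, 1.297, -0, 1.464, -0.215], TCP at [0.198, 0.513, 0.231] pointing down, gripper open.
Joint ranges: [-3.11, 3.11], [-0.89, 2.33], [0.22, 2.48], [-1.42, 4.56], [0.17, 2.85], [-2.88, 2.88]. Speed limits (rad/s): [2.39, 2.39, 3.14, 3.14, 3.14, 3.14].

INTERFACE

Orientations are given as a unit quaternion [x, y, z, w].
In Python, from rig import sense, grab_frame, calibration, job_done, recognise, tip_of gives the robot as it stands. The module is installed in compiled form; this text tells all that it offers.
- The arm moves only by the tool move_arm, never from a script. Its argument "series" is a list of rows, each a list of 6 numbers: the shift along the tool's x, y, z in m, then the turn, a rotation vector about the tool's x, y, z in degrees. In form: [[dx, dy, dz, wx, wy, wz], ...]. A call has 1 to 12 rows; each row is the pose to reach, as a shift and turn from the pose commanded when the call began, along the tool's axes at that moment; what a row does not reach only later rows make up. A row lasts 1/10 s, in which the tool goes at most 50 mm and 8.59 degrees, less where a joint would pass 70% of its speed; a pose out of reach is approached as far as the arm can. A call with a gripper value outside its range is refused whole. "gripper" is the opening, from 0 (shut) to 1 (fully open), set as the call begins (left out, the last holds). The fingers move at their own pace and stop on an object; "squeeze" is the grip in N (left out, the last holds). Time passes only in rows, so rows that repeat a pose let the fingers close. It gives the time, the measured TCP pose, the force and the opening at its end, in the units of the state.
- sense(): the state, without advancing time (a new reading comes with each control period).
- grab_frame(name): name is "scene" or "side" or "wrist"; returns (picture, depth): 420x560x3 uint8, blue, green, red; 420x560 float32, m along the optical axis (not along the pixel's ray), 0 where there is no reading.
- calibration(name): a dict with "K" (3x3 intrinsics, pixels), "R" (3x3) and "t" (3): a world point X has camera coordinates R X + t. Camera axes: x right, y down, z forward; pixel columns grow to the right and rows downward; lengths in m; the calibration is good to about 2 mm. A picture is of the moment at which its call begins: read the wrist's pose just before it. calibration takes no time and is no camera call; for the wrist camera it gives the pose at the moment of the call.
- job_done(): hands the job in, once; it reports no verdict.
Trained networks look in the newest picture that a camera, given by its name, has taken for a name from the list of things; names that differ only in an ending like _2 or _b are one class to them, and where a whole thing is asked for, a point or a joint stands for the part that bears it (a point fixed in the world has none). Each returns a list of dicts, best first, with "confidence" (0 to 1); they miss things now and then, are a little off and sometimes report something else, mostly with a low value. They report only what shows in the picture. A call takes as long as a camera call.
- recognise(camera, label): "extent" ([left, top, width, height] as shares, 0 to 1, of the picture: columns of its width, rows of its height, round what is visible of it).
- tip_of(camera, label): "position" ([column, row] as shares, 0 to 1, of the picture: columns of its width, rows of its height: a listed point, or the origin of a listed thing).
The state is a dict: "t": time; "q": joint angles; "dq": joint speeds; "tau": joint torques, N m; "tcp_pos": TCP position; "tcp_rot": TCP orientation; "contact_force": force on the tool from outside, world axes, zero at the start; "moment": the same for the moment, N m; "finger_gap": finger opening in m.
Only numpy, scipy, OpenCV 4.12 (cv2) and the standard library are available. Lean on these libraries where they do the work, as an engineer would, in place of code of your own. Each camera call takes 0.05 s, during which the arm holds its last target.

## Working session

There is one attempt and no reset: what is moved stays moved. The work goes in short steps, Python scripts to look and compute and a tool call to move; the robot and the scene stay as the last step left them, time stands still between calls to the robot, and variables do not carry over. Pictures are saved under pics/ and viewed, and the job is handed in when it is done.

Besides the shell and the picture viewer there is one more tool, called after "Emit:" in YAML: its name, and indented under it one key for each argument. move_arm: Moves the arm, as the interface text tells. Its arguments: {"type":"object","properties":{"series":{"type":"array","items":{"type":"array","items":{"type":"number"}}},"gripper":{"type":"number"},"squeeze":{"type":"number"}},"required":["series"]}

```bash
mkdir -p pics; ls; cat > h.py <<'E'
import numpy as np, cv2
from rig import sense, grab_frame, calibration, job_done, recognise, tip_of
from scipy.spatial.transform import Rotation as R
def world(cam, c, r, d):
    k=calibration(cam); K,Rm,t=np.array(k["K"]),np.array(k["R"]),np.array(k["t"])
    p=np.linalg.inv(K)@np.array([c,r,1.])*d
    return Rm.T@(p-t)
def proj(cam,X):
    k=calibration(cam); K,Rm,t=np.array(k["K"]),np.array(k["R"]),np.array(k["t"])
    X=np.atleast_2d(X); p=(Rm@X.T).T+t; p=(K@p.T).T
    return p[:,:2]/p[:,2:]
def cloud(cam,depth):
    k=calibration(cam); K,Rm,t=np.array(k["K"]),np.array(k["R"]),np.array(k["t"])
    h,w=depth.shape; v,u=np.mgrid[:h,:w]
    P=np.stack([u,v,np.ones_like(u)],-1)@np.linalg.inv(K).T*depth[...,None]
    W=(P-t)@Rm
    W[depth==0]=np.nan
    return W
E
python3 - <<'E'
from h import *
s=sense(); print(s)
for c in ["scene","side","wrist"]:
    p,d=grab_frame(c); cv2.imwrite(f"pics/a_{c}.png",p); np.save(f"a_{c}.npy",d)
    k=calibration(c); print(c,np.array(k["K"]).round(1).tolist(),np.round(k["R"],3).tolist(),np.round(k["t"],3).tolist(), "pos",(-np.array(k["R"]).T@np.array(k["t"])).round(3))
E
```

```text
pics
{'t': 0.0, 'q': array([ 9.86661472e-01,  3.81187478e-01,  1.29830656e+00, -9.51202468e-06,
        1.46361082e+00, -2.15302556e-01]), 'dq': array([ 6.71435219e-04,  2.59883137e-05,  1.44898613e-04,  2.14800953e-03,
        9.51840985e-06, -1.44486643e-05]), 'tau': array([ 8.68121024e-04, -4.48473215e+01, -2.31277478e+01, -1.61988928e-04,
        4.82035000e-03, -4.74501496e-05]), 'tcp_pos': array([0.19811735, 0.51274037, 0.23070092]), 'tcp_rot': array([ 0.5834119 ,  0.3993415 , -0.40032973, -0.58300345]), 'contact_force': array([-0.56951276, -0.15193751,  0.08579587]), 'moment': array([ 0.03420363,  0.02424804, -0.00172032]), 'finger_gap': 0.08526587830285592}
scene [[464.1, 0.0, 283.1], [0.0, 464.1, 205.8], [0.0, 0.0, 1.0]] [[-0.666, -0.745, 0.023], [-0.421, 0.351, -0.836], [0.615, -0.567, -0.548]] [0.363, 0.29, 1.341] pos [-0.461  0.928  0.969]
side [[436.8, 0.0, 274.9], [0.0, 436.8, 209.2], [0.0, 0.0, 1.0]] [[-1.0, -0.024, 0.003], [-0.017, 0.573, -0.819], [0.018, -0.819, -0.573]] [0.524, 0.063, 1.224] pos [0.503 0.979 0.751]
wrist [[305.7, 0.0, 276.0], [0.0, 305.7, 209.6], [0.0, 0.0, 1.0]] [[0.362, 0.932, -0.001], [0.881, -0.341, 0.328], [0.306, -0.12, -0.945]] [-0.55, -0.043, 0.38] pos [0.12  0.544 0.373]
```

View pics/a_scene.png

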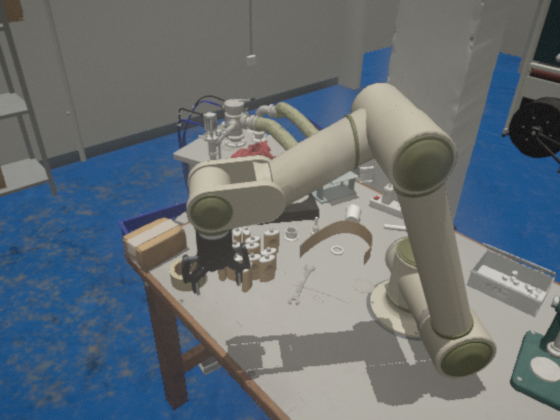

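View pics/a_side.png

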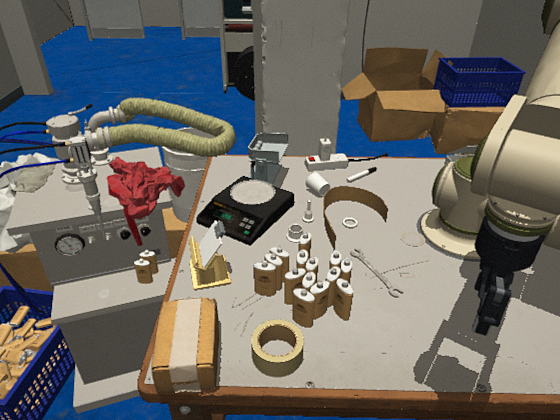

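View pics/a_wrist.png

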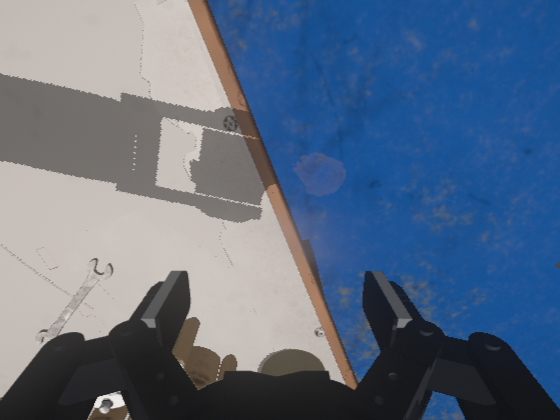

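```bash
python3 - <<'E'
from h import *
for c in ["scene","side"]:
    d=np.load(f"a_{c}.npy")
    for l in ["stand","bowl_pivot","bowl_lip","cup","card","rest","rest_foot","ball0_center","nozzle","ferrule","tape_roll","scale","socket_block"]:
        for f in tip_of(c,l)[:4 if 'ball' in l else 2]:
            u,v=f["position"][0]*560,f["position"][1]*420
            iu,iv=int(min(559,max(0,round(u)))),int(min(419,max(0,round(v))))
            print(c,l,round(f["confidence"],2),round(u),round(v),world(c,u,v,d[iv,iu]).round(3) if d[iv,iu]>0 else None)
    for l in ["cup","card","bowl"]:
        for f in recognise(c,l)[:1]: print(l,(np.array(f["extent"])*[560,420,560,420]).round(),f["confidence"])
print(sense()["t"])
E
```

```text
scene stand 0.97 333 199 [ 0.533 -0.249  0.008]
scene bowl_pivot 0.54 334 174 [0.031 0.348 0.547]
scene bowl_lip 0.67 347 178 [ 0.504 -0.288  0.099]
scene cup 0.59 348 221 [ 0.358 -0.133  0.047]
scene cup 0.47 189 281 [0.209 0.575 0.293]
scene nozzle 0.46 317 236 [ 0.387 -0.012  0.024]
scene ferrule 0.55 291 238 [0.457 0.043 0.004]
scene tape_roll 0.62 187 277 [0.213 0.576 0.301]
scene scale 0.33 340 172 [0.026 0.337 0.55 ]
cup [344. 204.  18.  18.] 0.5
card [171. 262.  36.  30.] 0.48
bowl [334. 165.  28.  18.] 0.67
side stand 0.94 268 176 [ 0.555 -0.277  0.006]
side bowl_pivot 0.63 267 154 [ 0.555 -0.22   0.12 ]
side bowl_lip 0.84 279 152 [ 0.519 -0.279  0.096]
side cup 0.85 326 192 [ 0.377 -0.114  0.053]
side card 0.62 198 257 [0.701 0.203 0.066]
side card 0.27 268 151 [ 0.55  -0.215  0.131]
side rest 0.61 210 275 [0.671 0.229 0.033]
side rest_foot 0.93 201 253 [0.697 0.188 0.065]
side ball0_center 0.36 257 145 [ 0.591 -0.297  0.109]
side nozzle 0.41 310 217 [ 0.424 -0.038  0.013]
side ferrule 0.75 295 233 [0.468 0.056 0.027]
side tape_roll 0.59 275 352 [ 0.514  0.413 -0.001]
side tape_roll 0.27 270 177 [ 0.546 -0.272  0.006]
side socket_block 0.59 307 216 [ 0.434 -0.038  0.019]
cup [307. 173.  21.  24.] 0.92
card [197. 223.  29.  46.] 0.75
bowl [249. 129.  38.  36.] 0.82
1.75
```

```bash
python3 - <<'E'
from h import *
p=cv2.imread("pics/a_side.png")
cv2.imwrite("pics/a_side_z.png",cv2.resize(p[110:310,180:400],None,fx=3.6,fy=3,interpolation=cv2.INTER_CUBIC)[:600])
p=cv2.imread("pics/a_scene.png")
cv2.imwrite("pics/a_scene_z.png",cv2.resize(p[150:300,220:420],None,fx=4,fy=4,interpolation=cv2.INTER_CUBIC))
W=cloud("side",np.load("a_side.npy"))
for n,b in dict(stand=(240,130,300,195),).items():
    u0,v0,u1,v1=b; 
    for v in range(v0,v1,4): print(v,[tuple((W[v,u]*1000).round().astype(int)) if not np.isnan(W[v,u,0]) else 0 for u in range(u0,u1,8)])
E
```

```text
130 [(np.int64(872), np.int64(-2395), np.int64(-805)), (np.int64(805), np.int64(-2398), np.int64(-806)), (np.int64(629), np.int64(-831), np.int64(-83)), (np.int64(579), np.int64(-551), np.int64(47)), (np.int64(549), np.int64(-556), np.int64(45)), (np.int64(518), np.int64(-557), np.int64(45)), (np.int64(488), np.int64(-561), np.int64(43)), (np.int64(457), np.int64(-570), np.int64(40))]
134 [(np.int64(862), np.int64(-2291), np.int64(-793)), (np.int64(797), np.int64(-2295), np.int64(-794)), (np.int64(595), np.int64(-341), np.int64(129)), (np.int64(569), np.int64(-352), np.int64(124)), (np.int64(542), np.int64(-343), np.int64(129)), (np.int64(516), np.int64(-341), np.int64(130)), (np.int64(487), np.int64(-566), np.int64(24)), (np.int64(457), np.int64(-566), np.int64(25))]
138 [(np.int64(859), np.int64(-2251), np.int64(-809)), (np.int64(793), np.int64(-2241), np.int64(-804)), (np.int64(595), np.int64(-334), np.int64(118)), (np.int64(569), np.int64(-351), np.int64(110)), (np.int64(542), np.int64(-344), np.int64(113)), (np.int64(516), np.int64(-338), np.int64(117)), (np.int64(487), np.int64
[... 4712 characters left out ...]
), (np.int64(605), np.int64(-93), np.int64(67)), (np.int64(582), np.int64(-95), np.int64(67)), (np.int64(558), np.int64(-92), np.int64(69)), (np.int64(535), np.int64(-93), np.int64(69)), (np.int64(512), np.int64(-111), np.int64(58)), (np.int64(487), np.int64(-203), np.int64(0)), (np.int64(461), np.int64(-210), np.int64(-4))]
194 [(np.int64(626), np.int64(-66), np.int64(71)), (np.int64(603), np.int64(-72), np.int64(68)), (np.int64(580), np.int64(-73), np.int64(67)), (np.int64(557), np.int64(-73), np.int64(67)), (np.int64(534), np.int64(-69), np.int64(71)), (np.int64(512), np.int64(-92), np.int64(56)), (np.int64(488), np.int64(-93), np.int64(56)), (np.int64(462), np.int64(-186), np.int64(-4))]
```

View pics/a_side_z.png

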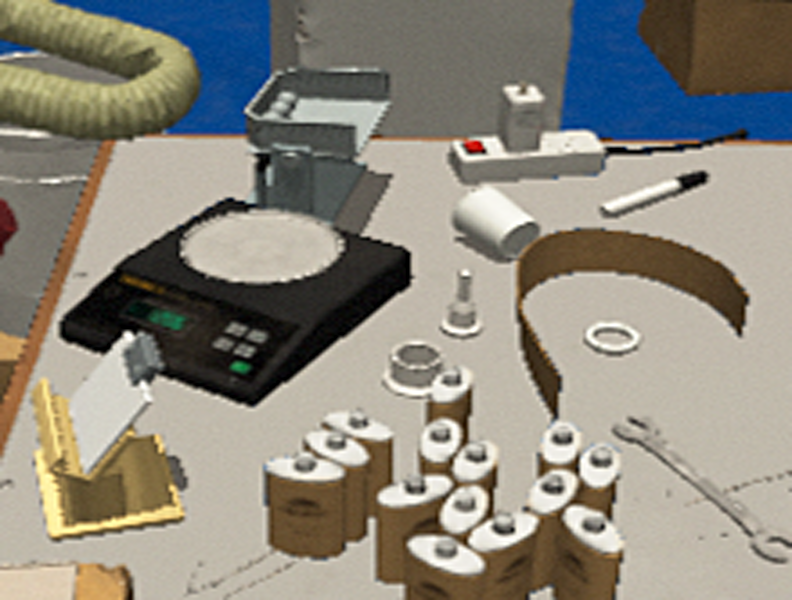

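View pics/a_scene_z.png

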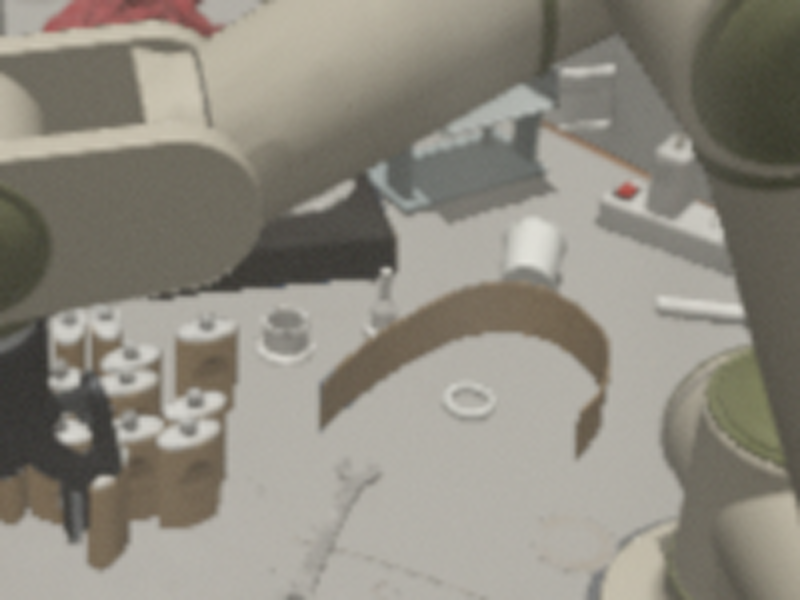

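```bash
python3 - <<'E'
from h import *
s=sense(); T=R.from_quat(s["tcp_rot"]).as_matrix(); print(T.round(3))
k=calibration("wrist"); Rm=np.array(k["R"]);c=-Rm.T@np.array(k["t"])
print("cam in tool",(T.T@(c-s["tcp_pos"])).round(4)); print("cam axes in tool (cols)",(T.T@Rm.T).round(3))
W=cloud("side",np.load("a_side.npy"))
def bb(u0,v0,u1,v1,zlo,zhi):
    P=W[v0:v1,u0:u1].reshape(-1,3);P=P[(P[:,2]>zlo)&(P[:,2]<zhi)]
    print(np.percentile(P,[2,50,98],axis=0).round(3).tolist())
bb(300,170,332,200,.015,.08) # cup
bb(300,135,350,172,.02,.12) # socket
bb(195,178,295,245,.04,.09) # scale
bb(240,250,360,320,.03,.15) # bottles
bb(180,220,235,290,.03,.2)
bb(320,180,390,250,.02,.1)
E
```

```text
[[ 0.361 -0.    -0.933]
 [ 0.933 -0.     0.361]
 [-0.    -1.    -0.   ]]
cam in tool [ 0.0007 -0.1418  0.084 ]
cam axes in tool (cols) [[ 1.    -0.001 -0.001]
 [ 0.    -0.329  0.944]
 [-0.001 -0.944 -0.329]]
[[0.359, -0.217, 0.017], [0.394, -0.18, 0.04], [0.431, -0.105, 0.053]]
[[0.29, -0.39, 0.021], [0.365, -0.347, 0.033], [0.423, -0.327, 0.099]]
[[0.491, -0.155, 0.041], [0.601, -0.04, 0.056], [0.71, 0.147, 0.074]]
[[0.354, 0.199, 0.032], [0.449, 0.274, 0.078], [0.559, 0.35, 0.095]]
[[0.637, 0.016, 0.031], [0.676, 0.195, 0.078], [0.724, 0.239, 0.14]]
[[0.211, -0.183, 0.021], [0.323, -0.129, 0.037], [0.389, 0.084, 0.051]]
```

Emit:
move_arm:
  series:
    - [0,-0.13,0,0,0,0]
    - [0,-0.13,0,0,0,0]
    - [0,-0.13,0,0,0,0]
    - [-0.49,-0.13,-0.36,0,30,0]
    - [-0.49,-0.13,-0.36,0,30,0]
    - [-0.49,-0.13,-0.36,0,30,0]
    - [-0.49,-0.13,-0.36,0,30,0]
    - [-0.49,-0.13,-0.36,0,30,0]
    - [-0.49,-0.13,-0.36,0,30,0]
    - [-0.49,-0.13,-0.36,0,30,0]
    - [-0.49,-0.13,-0.36,0,30,0]
    - [-0.49,-0.13,-0.36,0,30,0]

```text
t: 2.95
tcp_pos: [0.3158, 0.0768, 0.3616]
tcp_rot: [0.667, 0.236, -0.235, -0.667]
contact_force: [1.4, 1.1, 0.0]
finger_gap: 0.0855
```

Emit:
move_arm:
  series:
    - [-0.06,0,-0.15,0,0,0]
    - [-0.06,0,-0.15,0,0,0]
    - [-0.06,0,-0.15,0,0,0]
    - [-0.06,0,-0.15,0,0,0]
    - [-0.06,0,-0.15,0,0,0]
    - [-0.06,0,-0.15,0,0,0]

```text
t: 3.55
tcp_pos: [0.3632, -0.0748, 0.3614]
tcp_rot: [-0.667, -0.236, 0.235, 0.667]
contact_force: [0.9, 0.5, -0.1]
finger_gap: 0.0856
```

```bash
python3 - <<'E'
from h import *
s=sense(); print(s["t"],s["tcp_pos"],s["q"].round(3))
for c in ["wrist","scene"]:
    p,d=grab_frame(c); cv2.imwrite(f"pics/b_{c}.png",p); np.save(f"b_{c}.npy",d)
    k=calibration(c); np.savez(f"b_{c}_k.npz",**{a:np.array(b) for a,b in k.items()})
    for l in ["stand","bowl_lip","bowl_pivot","cup"]:
        for f in tip_of(c,l)[:1]:
            u,v=f["position"][0]*560,f["position"][1]*420
            print(c,l,round(f["confidence"],2),round(u),round(v),world(c,u,v,d[min(419,int(v)),int(u)]).round(3))
E
```

```text
3.55 [ 0.36318962 -0.07484049  0.36141658] [-0.526 -0.02   1.437  0.     1.724 -1.205]
wrist stand 0.69 284 303 [ 0.55  -0.278  0.011]
wrist bowl_lip 0.85 266 316 [ 0.541 -0.323  0.011]
wrist bowl_pivot 0.84 289 340 [ 0.561 -0.285  0.094]
wrist cup 0.77 244 210 [ 0.377 -0.177  0.012]
scene stand 0.91 332 195 [0.114 0.25  0.422]
scene bowl_pivot 0.59 337 174 [0.106 0.251 0.482]
```

View pics/b_wrist.png

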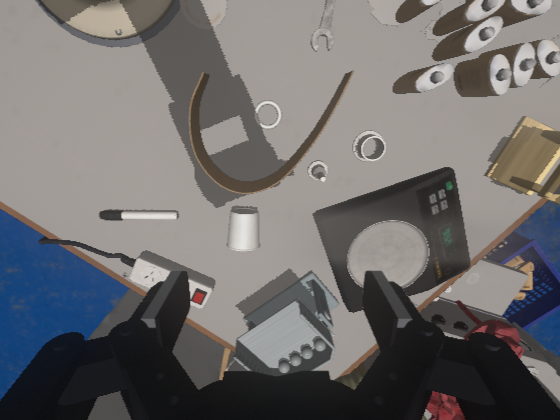

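View pics/b_scene.png

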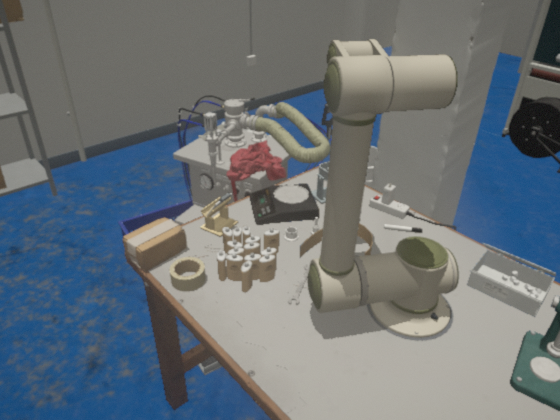

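```bash
python3 - <<'E'
from h import *
p=cv2.imread("pics/b_wrist.png")
cv2.imwrite("pics/b_z.png",cv2.resize(p[190:390,180:400],None,fx=3.6,fy=3,interpolation=cv2.INTER_CUBIC)[:600])
W=cloud("wrist",np.load("b_wrist.npy"))
# cup
P=W[195:262,218:268].reshape(-1,3);P=P[(P[:,2]>.012)]
Q=P[:,:2];c=Q.mean(0);u,s,vt=np.linalg.svd(Q-c,full_matrices=False);ax=vt[0]*np.sign(vt[0][0])
n=np.array([-ax[1],ax[0]])
a=(Q-c)@ax;b=(Q-c)@n
print("cup c",c.round(4),"ax",ax.round(3),np.degrees(np.arctan2(ax[1],ax[0])).round(1),"len",np.percentile(a,[0.5,99.5]).round(4),"w",np.percentile(b,[1,99]).round(4), "zmax",np.percentile(P[:,2],99))
for lo in np.arange(-.036,.036,.006):
    m=(a>lo)&(a<=lo+.006)
    if m.sum()>5: print(round(lo,3),m.sum(),"b",np.percentile(b[m],[2,98]).round(4),"z",np.percentile(P[m,2],[50,98]).round(4))
E
```

```text
cup c [ 0.3921 -0.1954] ax [ 0.619 -0.786] -51.8 len [-0.0289  0.0319] w [-0.0274  0.0237] zmax 0.05564800683572906
-0.03 175 b [-0.0218  0.0209] z [0.0342 0.0467]
-0.024 105 b [-0.0216  0.0222] z [0.0437 0.0478]
-0.018 108 b [-0.024   0.0221] z [0.0447 0.0484]
-0.012 114 b [-0.0237  0.0235] z [0.0454 0.0492]
-0.006 107 b [-0.0236  0.0234] z [0.0466 0.0508]
-0.0 114 b [-0.0261  0.0236] z [0.0468 0.0514]
0.006 115 b [-0.0257  0.0237] z [0.0482 0.0528]
0.012 107 b [-0.0257  0.0235] z [0.05   0.0537]
0.018 121 b [-0.0281  0.0237] z [0.0503 0.0548]
0.024 125 b [-0.0279  0.023 ] z [0.0516 0.0561]
0.03 28 b [-0.0306  0.025 ] z [0.0451 0.0552]
```

View pics/b_z.png

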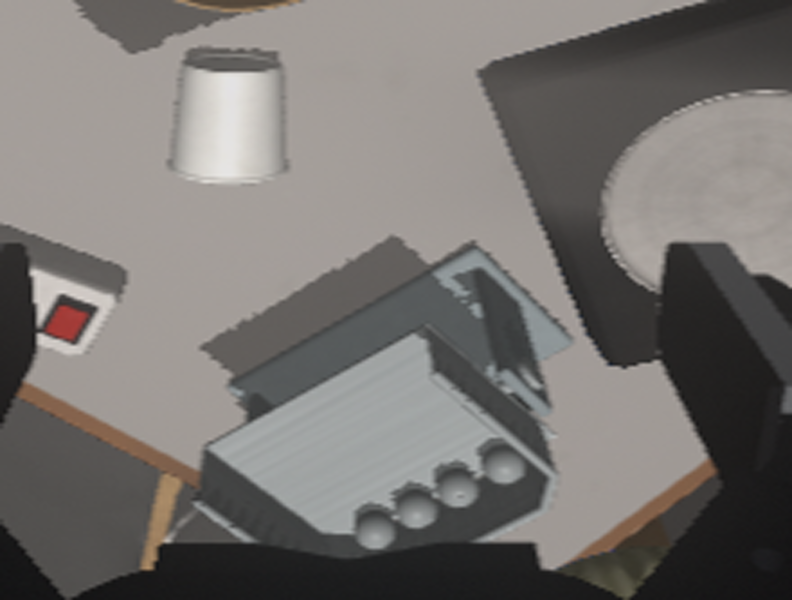

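```bash
cat >> h.py <<'E'
def ray(cam,u,v,z,kf=None):
    k=np.load(kf) if kf else calibration(cam); K,Rm,t=np.array(k["K"]),np.array(k["R"]),np.array(k["t"])
    c=-Rm.T@t; d=Rm.T@np.linalg.inv(K)@np.array([u,v,1.]); return c+d*(z-c[2])/d[2]
E
python3 - <<'E'
from h import *
f=lambda u,v,z: ray("wrist",180+u/3.6,190+v/3,z,"b_wrist_k.npz")
A=f(208,448,.099);B=f(422,326,.099); print("lip",A.round(4),B.round(4),((A+B)/2).round(4),np.linalg.norm(A-B),np.degrees(np.arctan2(*(B-A)[[1,0]])))
A=f(236,392,.009);B=f(475,243,.009); print("base front",A.round(4),B.round(4),((A+B)/2).round(4),np.linalg.norm(A-B),np.degrees(np.arctan2(*(B-A)[[1,0]])))
for b in [(374,527),(414,505),(456,485),(503,460)]: print(f(*b,.104).round(4))
W=cloud("wrist",np.load("b_wrist.npy"))
P=W[295:375,235:335].reshape(-1,3); P=P[(P[:,2]>.085)&(P[:,2]<.104)]
# floor plane
c=np.median(P,0)
A=np.c_[P[:,:2],np.ones(len(P))]; 
m=np.ones(len(P),bool)
for i in range(5):
    x,*_=np.linalg.lstsq(A[m],P[m,2],rcond=None); r=P[:,2]-A@x; m=abs(r)<.004
print("floor grad",x.round(3),m.sum(),"slope dir",np.degrees(np.arctan2(-x[1],-x[0])),np.hypot(*x[:2]))
Q=P[m][:,:2]; rect=cv2.minAreaRect(Q.astype(np.float32)*1000); print(rect, cv2.boxPoints(rect))
P=W[240:340,180:225].reshape(-1,3); P=P[(P[:,2]>.02)&(P[:,2]<.05)];rect=cv2.minAreaRect(P[:,:2].astype(np.float32)*1000); print("socket",rect,cv2.boxPoints(rect))
E
```

```text
lip [ 0.4922 -0.3328  0.099 ] [ 0.5174 -0.2114  0.099 ] [ 0.5048 -0.2721  0.099 ] 0.12406472844411916 78.268216397633
base front [ 0.5173 -0.359   0.009 ] [ 0.5457 -0.1937  0.009 ] [ 0.5315 -0.2763  0.009 ] 0.16768679273980838 80.2452712638522
[ 0.5831 -0.3244  0.104 ]
[ 0.5875 -0.3006  0.104 ]
[ 0.5935 -0.2778  0.104 ]
[ 0.5989 -0.2514  0.104 ]
floor grad [-0.066  0.014  0.135] 3058 slope dir -11.614974259957025 0.06722675843153254
((554.4110717773438, -275.88916015625), (147.3851776123047, 102.31826782226562), 77.93663787841797) [[ 488.98044 -337.26248]
 [ 589.03925 -358.64633]
 [ 619.8417  -214.51584]
 [ 519.7829  -193.13199]]
socket ((400.4336242675781, -355.2750244140625), (50.65557861328125, 52.906158447265625), 10.695722579956055) [[ 370.63635 -333.98218]
 [ 380.45538 -385.96918]
 [ 430.2309  -376.56787]
 [ 420.41187 -324.58087]]
```

Emit:
move_arm:
  series:
    - [0,0,0,30,0,0]
    - [0,0,0,30,0,0]
    - [0,0,0,30,0,0]
    - [0,0,0,30,0,0]
    - [0,0,0,30,0,0]

```text
t: 4.55
tcp_pos: [0.3641, -0.0767, 0.36]
tcp_rot: [-0.47, -0.165, 0.288, 0.818]
contact_force: [0.2, -0.0, 0.8]
finger_gap: 0.0853
```

```bash
python3 -c "
from h import *
s=sense(); print(s['t'],s['q'].tolist(),s['tcp_pos'].tolist(),s['tcp_rot'].tolist())"
```

```text
4.55 [-0.6268762897284346, 0.200354955986864, 1.2884202249945518, 0.1592326753576607, 2.159067618612513, -1.2495343737892295] [0.36409901696382363, -0.07670546142832119, 0.3600422465466561] [-0.47017158465404213, -0.16511216823291347, 0.288178194648107, 0.8176979766482798]
```

Emit:
move_arm:
  series:
    - [0,0,0,-70,0,0]
    - [0,0,0,-70,0,0]
    - [0,0,0,-70,0,0]
    - [0,0,0,-70,0,0]
    - [0,0,0,-70,0,0]
    - [0,0,0,-70,0,0]
    - [0,0,0,-70,0,0]
    - [0,0,0,-70,0,0]
    - [0,0,0,-70,0,0]
    - [0,0,0,-70,0,0]

```text
t: 5.55
tcp_pos: [0.3631, -0.075, 0.3618]
tcp_rot: [0.854, 0.303, -0.141, -0.399]
contact_force: [0.7, 0.0, -0.0]
finger_gap: 0.0855
```

```bash
python3 -c "
from h import *
s=sense(); print(s['t'],s['q'].tolist(),s['tcp_pos'].tolist(),s['tcp_rot'].tolist())"
```

```text
5.55 [-0.2565313324616061, -0.21796887223633912, 1.7670056241268643, -0.45490427780196535, 1.0458054285109155, -0.817146007319086] [0.3630546041481047, -0.07497290199124086, 0.3618422379112868] [0.854265889589205, 0.3025029351039651, -0.1408065767502408, -0.39861669819731455]
```

```bash
cat > fit.py <<'E'
import numpy as np
from scipy.optimize import least_squares
from scipy.spatial.transform import Rotation as R
D=[([9.86661472e-01,3.81187478e-01,1.29830656,0,1.46361082,-2.15302556e-01],[0.19811735,0.51274037,0.23070092],[0.5834119,0.3993415,-0.40032973,-0.58300345]),
([-0.6268762897284346, 0.200354955986864, 1.2884202249945518, 0.1592326753576607, 2.159067618612513, -1.2495343737892295] ,[0.36409901696382363, -0.07670546142832119, 0.3600422465466561] ,[-0.47017158465404213, -0.16511216823291347, 0.288178194648107, 0.8176979766482798]),
([-0.2565313324616061, -0.21796887223633912, 1.7670056241268643, -0.45490427780196535, 1.0458054285109155, -0.817146007319086], [0.3630546041481047, -0.07497290199124086, 0.3618422379112868], [0.854265889589205, 0.3025029351039651, -0.1408065767502408, -0.39861669819731455]),
([-0.526,-0.02,1.437,0,1.724,-1.205],[0.36318962,-0.07484049,0.36141658],[-0.667,-0.236,0.235,0.667])]
def fk(q,p,s4=1,s6=1):
    H,L1,L2,Lt,o,b,a3,q60=p
    Rz=lambda a:R.from_euler('z',a).as_matrix();Ry=lambda a:R.from_euler('y',a).as_matrix()
    A=Rz(q[0]);x=np.array([0,0,H])+A@[0,o,0]
    A=A@Ry(q[1]);x=x+A@[0,0,L1];A=A@Ry(q[2]);x=x+A@[a3,0,L2]
    A=A@Rz(s4*q[3])@Ry(q[4]);x=x+A@[0,b,Lt]
    A=A@Rz(s6*q[5]+q60)@R.from_euler('x',-90,degrees=True).as_matrix()  # tool y = model z
    return x,A
if __name__=="__main__":
  for s4 in (1,-1):
   for s6 in (1,-1):
    for g in np.arange(0,6.28,1.57):
      def res(p):
        r=[]
        for q,t,o in D:
            x,A=fk(q,p,s4,s6); r+=list((x-t)*10)+list((A.T@R.from_quat(o).as_matrix()-np.eye(3)).ravel())
        return r
      f=least_squares(res,[.17,.46,.36,.33,.05,.05,0,g]); 
      if f.cost<.05: print(s4,s6,f.cost,f.x.round(4).tolist())
E
python3 fit.py
sed -i "s/'x',-90/'x',90/" fit.py; python3 fit.py
```

```text
1 1 3.003233111842163e-06 [0.1294, 0.5369, 0.3508, 0.2574, 0.1176, -0.0, 0.1022, 3.1416]
1 1 3.0032331118436777e-06 [0.1294, 0.5369, 0.3508, 0.2574, 0.1176, -0.0, 0.1022, 3.1416]
1 1 3.0032331118427205e-06 [0.1294, 0.5369, 0.3508, 0.2574, 0.1176, -0.0, 0.1022, 3.1416]
```

```bash
cat > ik.py <<'E'
import numpy as np
from scipy.optimize import least_squares
from scipy.spatial.transform import Rotation as R
from fit import fk
P=[0.1294,0.5369,0.3508,0.2574,0.1176,0,0.1022,np.pi]
lo=np.array([-3.11,-.89,.22,-1.42,.17,-2.88])+.02; hi=np.array([3.11,2.33,2.48,4.56,2.85,2.88])-.02
def ik(x,A,seed):
    def res(q):
        xx,AA=fk(q,P); return np.r_[(xx-x)*10,R.from_matrix(AA.T@A).as_rotvec()]
    f=least_squares(res,np.clip(seed,lo+1e-6,hi-1e-6),bounds=(lo,hi),max_nfev=60)
    e=res(f.x); return f.x,np.linalg.norm(e[:3])/10,np.degrees(np.linalg.norm(e[3:]))
def path(x0,A0,x1,A1,seed,n=8):
    """interp; returns worst errors, final q, max joint step"""
    w=R.from_matrix(A0.T@A1).as_rotvec(); q=seed; ep=er=st=0
    for i in range(1,n+1):
        s=i/n; qn,a,b=ik(x0+(x1-x0)*s,A0@R.from_rotvec(w*s).as_matrix(),q)
        ep=max(ep,a);er=max(er,b);st=max(st,abs(qn-q).max());q=qn
    return ep,er,q,st
def frame(x,y): # cols x,y,z
    x=x/np.linalg.norm(x);y=y/np.linalg.norm(y); return np.c_[x,y,np.cross(x,y)]
E
cat > cup.py <<'E'
from ik import *
from rig import sense
s=sense(); q0=s["q"]
x0=s["tcp_pos"];A0=R.from_quat(s["tcp_rot"]).as_matrix()
print("fk check",(fk(q0,P)[0]-x0).round(4))
z=np.array([0,0,1.]); d=np.array([.619,-.786,0]); n=np.array([.786,.619,0])
zc=d*np.cos(.087)+z*np.sin(.087); u=z*np.cos(.087)-d*np.sin(.087)
O=np.array([.374,-.1726,.023]); h=.033; back=.024
def initpose(beta,sg,h=h):
    p=-u*np.cos(beta)-zc*np.sin(beta)
    return O+zc*h+p*back, frame(sg*n,p)
def finpose(beta,sg,tau,yaw,C,h=h):
    f=np.array([np.cos(yaw),np.sin(yaw),0]); nn=np.array([-np.sin(yaw),np.cos(yaw),0])
    e=beta+tau; p=f*np.cos(e)-z*np.sin(e); zz=z*np.cos(tau)-0*f+ -(-f)*np.sin(tau)*1
    return C+zz*h+p*back, frame(sg*nn,p)
if __name__=="__main__":
  C=np.array([.4996,-.2247,.004])
  for sg in (1,-1):
    for beta in np.radians([0,20,35,45]):
      xi,Ai=initpose(beta,sg)
      seed=q0.copy()
      if sg<0: seed[5]+=np.pi if seed[5]<0 else -np.pi
      qi,a,b=ik(xi+[0,0,.1],Ai,seed); qi2,a2,b2=ik(xi,Ai,qi)
      print("init",sg,np.degrees(beta),a2,b2,qi2.round(2))
      if a2>.003 or b2>1: continue
      for tau in np.radians([5,20]):
        for yaw in np.radians(np.arange(-100,41,20)):
          xf,Af=finpose(beta,sg,tau,yaw,C)
          up=np.array([0,0,.12])
          ep,er,q,st=path(xi+up,Ai,xf+up,Af,qi)
          q2,a3,b3=ik(xf,Af,q)
          if a3<.003 and b3<1: print("  tau",round(np.degrees(tau)),"yaw",round(np.degrees(yaw)),"path",round(ep,3),round(er,1),round(st,2),q2.round(2),"step2",abs(q2-q).max().round(2))
E
python3 cup.py
```

```text
fk check [ 0.      0.0001 -0.    ]
init 1 0.0 2.9831757521988254e-14 2.758357784159533e-11 [-0.73  0.52  1.95 -0.03  0.59 -1.37]
init 1 20.0 2.020529221296469e-12 1.5858193283808005e-09 [-0.76  0.61  1.75  0.04  1.05 -1.45]
  tau 5 yaw -100 path 0.0 0.0 0.33 [-0.26  0.86  1.67 -1.37  1.17  0.9 ] step2 0.27
  tau 20 yaw -100 path 0.0 0.0 0.27 [-0.34  0.76  1.68 -1.17  0.96  0.68] step2 0.29
init 1 35.0 4.479000922718106e-15 3.201035777967104e-12 [-0.77  0.7   1.61  0.07  1.35 -1.47]
  tau 5 yaw -100 path 0.0 0.0 0.29 [-0.32  0.76  1.68 -1.16  0.98  0.68] step2 0.28
  tau 20 yaw -100 path 0.0 0.0 0.25 [-0.42  0.69  1.66 -0.85  0.83  0.36] step2 0.25
  tau 20 yaw -80 path 0.0 0.0 0.28 [-0.46  0.65  1.78 -1.03  0.57  0.22] step2 0.39
  tau 20 yaw -60 path 0.0 0.0 0.28 [-0.53  0.61  1.88 -1.25  0.31  0.11] step2 0.69
init 1 45.0 1.576213700060856e-16 1.4970381089077702e-14 [-0.78  0.77  1.53  0.08  1.54 -1.48]
  tau 5 yaw -100 path 0.0 0.0 0.29 [-0.37  0.7   1.67 -0.96  0.88  0.48] step2 0.27
  tau 5 yaw -80 path 0.0 0.0 0.35 [-0.41  0.66  1.81 -1.22  0.61  0.43] step2 0.43
  tau 20 yaw -
[... 2969 characters left out ...]
1  1.99  1.51  0.51 -0.65] step2 0.65
  tau 5 yaw 20 path 0.0 0.0 0.37 [-0.91  0.64  1.89  1.14  0.74 -0.62] step2 0.38
  tau 5 yaw 40 path 0.0 0.0 0.32 [-0.93  0.68  1.75  0.88  0.98 -0.67] step2 0.25
  tau 20 yaw -60 path 0.0 0.0 0.16 [-0.56  0.6   1.8  -0.52  0.4   2.5 ] step2 0.3
  tau 20 yaw -40 path 0.0 0.0 0.19 [-0.63  0.58  1.84 -0.11  0.28  1.74] step2 0.33
  tau 20 yaw -20 path 0.0 0.0 0.18 [-0.69  0.58  1.85  0.46  0.33  0.82] step2 0.32
  tau 20 yaw 0 path 0.0 0.0 0.24 [-0.75  0.59  1.83  0.66  0.49  0.27] step2 0.29
  tau 20 yaw 20 path 0.0 0.0 0.28 [-0.79  0.61  1.77  0.66  0.68 -0.07] step2 0.27
  tau 20 yaw 40 path 0.0 0.0 0.29 [-0.81  0.63  1.7   0.58  0.87 -0.33] step2 0.26
```

```bash
python3 - <<'E'
from h import *
k="b_wrist_k.npz"
kk=np.load(k); d=np.load("b_wrist.npy")
K,Rm,t=kk["K"],kk["R"],kk["t"]
v,u=np.mgrid[:420,:560]; W=(np.stack([u,v,np.ones_like(u)],-1)@np.linalg.inv(K).T*d[...,None]-t)@Rm
P=W[165:315,310:475].reshape(-1,3)
for lo,hi in [(.03,.065),(.065,.085)]:
    Q=P[(P[:,2]>lo)&(P[:,2]<hi)]; r=cv2.minAreaRect(Q[:,:2].astype(np.float32)*1000); print(r,cv2.boxPoints(r).round().tolist())
for c in [(314,213),(350,312),(470,250)]: print("scale corner",c,ray("wrist",*c,.05,k).round(3), W[c[1],c[0]].round(3))
P=W[250:310,125:220].reshape(-1,3)
Q=P[(P[:,2]>.018)&(P[:,2]<.045)]; r=cv2.minAreaRect(Q[:,:2].astype(np.float32)*1000); print("socket",cv2.boxPoints(r).round().tolist())
P=W[60:195,185:355].reshape(-1,3)
Q=P[(P[:,2]>.01)&(P[:,2]<.09)];print("strip",np.percentile(Q,[1,50,99],axis=0).round(3).tolist())
for uu in range(225,290,10):
  c=W[160:196,uu]; c=c[c[:,2]>.02]; print(uu,c[-1].round(3) if len(c) else None)
E
```

```text
((604.891357421875, -55.29261779785156), (272.93670654296875, 250.98883056640625), 39.61033248901367) [[420.0, -46.0], [580.0, -239.0], [790.0, -65.0], [630.0, 128.0]]
((565.1197509765625, -81.93792724609375), (174.63450622558594, 232.71563720703125), 38.803977966308594) [[424.0, -46.0], [570.0, -227.0], [706.0, -118.0], [560.0, 63.0]]
scale corner (314, 213) [ 0.46  -0.098  0.05 ] [ 0.47  -0.103  0.022]
scale corner (350, 312) [ 0.634 -0.198  0.05 ] [ 0.67  -0.22  -0.002]
scale corner (470, 250) [0.703 0.015 0.05 ] [ 0.748  0.017 -0.002]
socket [[261.0, -357.0], [273.0, -409.0], [431.0, -375.0], [420.0, -323.0]]
strip [[0.209, -0.153, 0.011], [0.359, -0.09, 0.035], [0.43, 0.084, 0.061]]
225 [ 0.327 -0.152  0.051]
235 [ 0.343 -0.148  0.05 ]
245 [ 0.356 -0.139  0.051]
255 [ 0.367 -0.128  0.052]
265 [ 0.376 -0.115  0.051]
275 [ 0.383 -0.099  0.051]
285 [ 0.387 -0.08   0.051]
```

```bash
cat > plan.py <<'E'
from cup import *
def rel(x0,A0,x,A): return np.r_[A0.T@(x-x0),np.degrees(R.from_matrix(A0.T@A).as_rotvec())]
def show(n,x,A,xx,AA,seed,n_=12):
    r=rel(x,A,xx,AA); ep,er,q,st=path(x,A,xx,AA,seed,n_)
    print(n,"row",r[:3].round(4).tolist(),r[3:].round(1).tolist(),"| err",round(ep,4),round(er,2),"step",round(st,2),q.round(2),"dist",np.linalg.norm(xx-x).round(3),"ang",np.linalg.norm(r[3:]).round(1))
    return q
E
python3 - <<'E'
from plan import *
b=np.radians(35); xi,Ai=initpose(b,-1,.036); 
p=Ai[:,1]; xi=xi-p*.004
print("grasp tcp",xi.round(4),"p",p.round(3))
xh=xi-p*.0+np.array([0,0,.10])
q=show("hover",x0,A0,xh,Ai,q0)
q=show("down",xh,Ai,xi,Ai,q)
yaw=np.radians(10); C=np.array([.4999,-.2237,.0]); tau=np.radians(4)
f=np.array([np.cos(yaw),np.sin(yaw),0])
xf,Af=finpose(b,-1,tau,yaw,C,.036); xf=xf-Af[:,1]*.004+[0,0,.023*np.sin(tau)+.002]
xm=xi+[0,0,.12]
q=show("lift",xi,Ai,xm,Ai,q)
xa=xf-f*.07+[0,0,.10]
q=show("turn",xm,Ai,xa,Af,q,20)
q=show("low",xa,Af,xf-f*.07,Af,q)
q=show("in",xf-f*.07,Af,xf,Af,q)
print(xf,Af.round(3))
E
```

```text
fk check [ 0.      0.0001 -0.    ]
grasp tcp [ 0.39   -0.1929  0.0088] p [-0.31   0.393 -0.866]
hover row [-0.0534, 0.2637, 0.0793] [0.2, -146.8, -102.8] | err 0.0262 66.04 step 0.65 [-0.61  0.31  2.22 -1.4   0.19 -2.86] dist 0.28 ang 179.2
down row [0.0, 0.0866, 0.05] [0.0, 0.0, 0.0] | err 0.0258 65.08 step 0.02 [-0.61  0.55  2.18 -1.4   0.19 -2.86] dist 0.1 ang 0.0
lift row [0.0, -0.1039, -0.06] [0.0, 0.0, 0.0] | err 0.0273 68.38 step 0.02 [-0.61  0.27  2.22 -1.4   0.19 -2.86] dist 0.12 ang 0.0
turn row [-0.0215, -0.0322, 0.0595] [72.5, -65.6, 12.2] | err 0.026 69.38 step 0.01 [-0.57  0.31  2.06 -1.4   0.19 -2.86] dist 0.071 ang 98.6
low row [0.0, 0.0629, -0.0777] [0.0, 0.0, 0.0] | err 0.0251 71.57 step 0.02 [-0.57  0.51  2.04 -1.4   0.19 -2.86] dist 0.1 ang 0.0
in row [-0.0, 0.0544, 0.0441] [0.0, 0.0, 0.0] | err 0.0248 71.11 step 0.01 [-0.49  0.57  1.93 -1.4   0.19 -2.86] dist 0.07 ang 0.0
[ 0.51767987 -0.22056493  0.0269303 ] [[ 0.174  0.765  0.62 ]
 [-0.985  0.135  0.109]
 [-0.    -0.629  0.777]]
```

```bash
python3 - <<'E'
from plan import *
b=np.radians(35); xi,Ai=initpose(b,-1,.036); 
p=Ai[:,1]; xi=xi-p*.004
xh=xi+np.array([0,0,.10])
A1=frame(n,p); x1=xh+[0,0,.1]
q=show("tilt",x0,A0,x1,A1,q0)
A2=A1@R.from_euler('y',100,degrees=True).as_matrix()
q=show("spin",x1,A1,xh,A2,q)
q=show("spin2",xh,A2,xh,Ai,q)
q=show("down",xh,Ai,xi,Ai,q)
for yw in (0,10,20):
  qq=q
  yaw=np.radians(yw); C=np.array([.4999,-.2237,.0]); tau=np.radians(4)
  f=np.array([np.cos(yaw),np.sin(yaw),0])
  xf,Af=finpose(b,-1,tau,yaw,C,.036); xf=xf-Af[:,1]*.004+[0,0,.023*np.sin(tau)+.002]
  xm=xi+[0,0,.14]
  qq=show("lift",xi,Ai,xm,Ai,qq)
  xa=xf-f*.07+[0,0,.10]
  qq=show("turn",xm,Ai,xa,Af,qq,20)
  qq=show("low",xa,Af,xf-f*.07,Af,qq)
  qq=show("in",xf-f*.07,Af,xf,Af,qq)
E
```

```text
fk check [ 0.      0.0001 -0.    ]
tilt row [-0.0533, 0.187, 0.0151] [70.0, 0.8, 0.1] | err 0.0 0.0 step 0.12 [-0.77  0.44  1.38  0.07  1.84 -1.44] dist 0.195 ang 70.0
spin row [0.0, 0.0866, -0.05] [-0.0, 100.0, 0.0] | err 0.0 0.0 step 0.14 [-0.77  0.55  1.51  0.07  1.6   0.29] dist 0.1 ang 100.0
spin2 row [0.0, 0.0, 0.0] [-0.0, 80.0, -0.0] | err 0.0 0.0 step 0.12 [-0.77  0.55  1.51  0.07  1.6   1.69] dist 0.0 ang 80.0
down row [0.0, 0.0866, 0.05] [0.0, 0.0, 0.0] | err 0.0 0.0 step 0.02 [-0.77  0.7   1.59  0.07  1.37  1.67] dist 0.1 ang 0.0
lift row [0.0, -0.1212, -0.0701] [0.0, 0.0, 0.0] | err 0.0 0.0 step 0.03 [-0.77  0.5   1.47  0.07  1.7   1.69] dist 0.14 ang 0.0
turn row [-0.0265, -0.0111, 0.0629] [75.1, -55.1, 10.2] | err 0.0 0.0 step 0.22 [-1.09  0.36  2.15  1.45  0.77 -0.72] dist 0.069 ang 93.7
low row [0.0, 0.0629, -0.0777] [0.0, 0.0, 0.0] | err 0.0 0.0 step 0.05 [-1.09  0.66  2.24  1.85  0.8  -1.27] dist 0.1 ang 0.0
in row [0.0, 0.0544, 0.0441] [0.0, 0.0, 0.0] | err 0.0 0.0 step 0.02 [-0.92  0.66  2.09  1.88  0.71 -1.08] dist 0.07 ang 0.0
lift row [0.0, -0.1212, -0.0701] [0
[... 302 characters left out ...]
 [-1.14  0.66  2.15  1.54  0.85 -1.13] dist 0.1 ang 0.0
in row [-0.0, 0.0544, 0.0441] [0.0, 0.0, 0.0] | err 0.0 0.0 step 0.02 [-0.96  0.67  2.03  1.6   0.78 -0.99] dist 0.07 ang 0.0
lift row [0.0, -0.1212, -0.0701] [0.0, 0.0, 0.0] | err 0.0 0.0 step 0.03 [-0.77  0.5   1.47  0.07  1.7   1.69] dist 0.14 ang 0.0
turn row [-0.018, -0.0191, 0.0767] [69.5, -76.1, 14.1] | err 0.0 0.0 step 0.16 [-1.16  0.44  1.96  1.1   1.05 -0.68] dist 0.081 ang 104.0
low row [0.0, 0.0629, -0.0777] [0.0, 0.0, 0.0] | err 0.0 0.0 step 0.03 [-1.16  0.67  2.04  1.29  0.94 -1.02] dist 0.1 ang 0.0
in row [-0.0, 0.0544, 0.0441] [0.0, 0.0, 0.0] | err 0.0 0.0 step 0.01 [-0.99  0.68  1.95  1.38  0.88 -0.91] dist 0.07 ang 0.0
```

Emit:
move_arm:
  series:
    - [-0.053,0.187,0.015,70,0.8,0]
    - [-0.053,0.187,0.015,70,0.8,0]
    - [-0.053,0.187,0.015,70,0.8,0]
    - [-0.053,0.187,0.015,70,0.8,0]
    - [-0.053,0.187,0.015,70,0.8,0]
    - [-0.053,0.187,0.015,70,0.8,0]
    - [-0.053,0.187,0.015,70,0.8,0]
    - [-0.053,0.187,0.015,70,0.8,0]
    - [-0.053,0.187,0.015,70,0.8,0]

```text
t: 6.45
tcp_pos: [0.3916, -0.1961, 0.2072]
tcp_rot: [-0.47, -0.164, 0.282, 0.82]
contact_force: [0.5, -0.5, -0.6]
finger_gap: 0.0856
```

Emit:
move_arm:
  series:
    - [0,0,0,0,90,0]
    - [0,0,0,0,90,0]
    - [0,0,0,0,90,0]
    - [0,0,0,0,90,0]
    - [0,0,0,0,90,0]
    - [0,0,0,0,90,0]
    - [0,0,0,0,90,0]
    - [0,0,0,0,90,0]
    - [0,0,0,0,90,0]
    - [0,0,0,0,90,0]
    - [0,0,0,0,90,0]

```text
t: 7.55
tcp_pos: [0.3908, -0.1941, 0.209]
tcp_rot: [-0.534, 0.463, -0.137, 0.694]
contact_force: [-0.2, -0.2, 0.2]
finger_gap: 0.0853
```

Emit:
move_arm:
  series:
    - [0,0,0,0,90,0]
    - [0,0,0,0,90,0]
    - [0,0,0,0,90,0]
    - [0,0,0,0,90,0]
    - [0,0,0,0,90,0]
    - [0,0,0,0,90,0]
    - [0,0,0,0,90,0]
    - [0,0,0,0,90,0]
    - [0,0,0,0,90,0]
    - [0,0,0,0,90,0]
    - [0,0,0,0,90,0]

```text
t: 8.65
tcp_pos: [0.3908, -0.1941, 0.209]
tcp_rot: [-0.28, 0.819, -0.474, 0.163]
contact_force: [-0.7, 0.4, 0.2]
finger_gap: 0.0856
```

```bash
python3 - <<'E'
from plan import *
print(s["t"],x0.round(4),q0.round(2))
b=np.radians(35); xi,Ai=initpose(b,-1,.036); p=Ai[:,1]; xi=xi-p*.004
print(rel(x0,A0,xi,Ai).round(4),(xi-x0).round(4))
q=show("a",x0,A0,xi+[0,0,.05],Ai,q0)
from h import *
pp,d=grab_frame("side"); cv2.imwrite("pics/c_side.png",cv2.resize(pp[90:290,200:420],None,fx=3.6,fy=3)[:600])
E
```

```text
fk check [ 0.0002 -0.     -0.    ]
8.65 [ 0.3908 -0.1941  0.209 ] [-0.78  0.43  1.38  0.07  1.84  1.71]
[ 1.000e-04  1.744e-01  9.840e-02 -2.101e-01 -2.712e-01 -2.345e-01] [-0.0008  0.0012 -0.2002]
a row [0.0001, 0.131, 0.0735] [-0.2, -0.3, -0.2] | err 0.0 0.0 step 0.03 [-0.77  0.62  1.56  0.07  1.48  1.68] dist 0.15 ang 0.4
```

View pics/c_side.png

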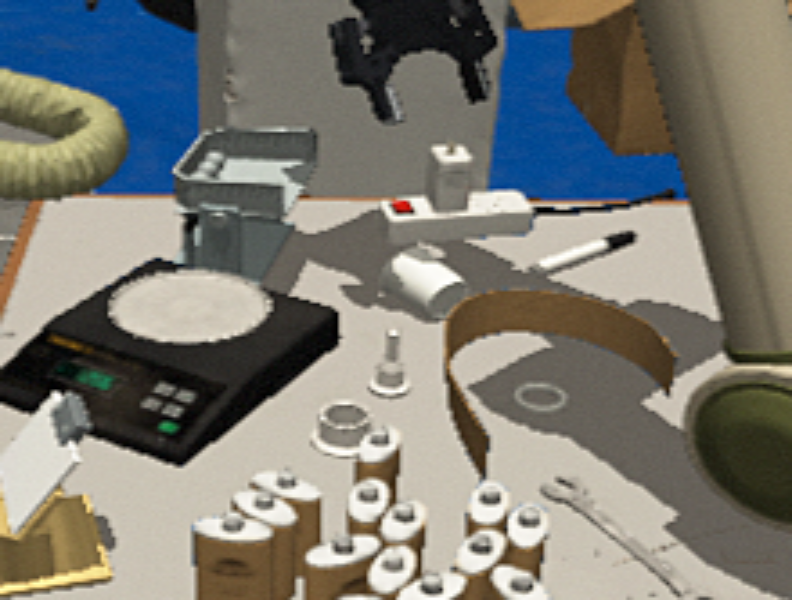

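Emit:
move_arm:
  series:
    - [0,0.13,0.0735,0,0,0]
    - [0,0.13,0.0735,0,0,0]
    - [0,0.13,0.0735,0,0,0]
    - [0,0.13,0.0735,0,0,0]
    - [0,0.145,0.082,0,0,0]
    - [0,0.16,0.09,0,0,0]
    - [0,0.174,0.098,0,0,0]
    - [0,0.174,0.098,0,0,0]

```text
t: 9.5
tcp_pos: [0.3898, -0.1924, 0.0098]
tcp_rot: [-0.282, 0.818, -0.473, 0.165]
contact_force: [0.3, 0.2, 1.0]
finger_gap: 0.0853
```

Emit:
move_arm:
  series:
    - [0,0,0,0,0,0]
    - [0,0,0,0,0,0]
    - [0,0,0,0,0,0]
    - [0,0,0,0,0,0]
    - [0,0,0,0,0,0]
    - [0,0,0,0,0,0]
  gripper: 0.4
  squeeze: 30

```text
t: 10.1
tcp_pos: [0.3901, -0.1926, 0.0103]
tcp_rot: [-0.282, 0.818, -0.474, 0.164]
contact_force: [0.8, -1.6, 8.9]
finger_gap: 0.0534
```

```bash
python3 - <<'E'
from plan import *
from h import *
print(s["t"],x0.round(4),s["finger_gap"],s["contact_force"])
for c in ("side","wrist"):
  pp,d=grab_frame(c); cv2.imwrite(f"pics/d_{c}.png",cv2.resize(pp[90:290,200:420],None,fx=3.6,fy=3)[:600] if c=="side" else pp)
E
```

```text
fk check [ 0.0004 -0.0002 -0.0002]
10.1 [ 0.3901 -0.1926  0.0103] 0.05337267705081154 [ 0.75314263 -1.58671754  8.94577622]
```

View pics/d_side.png

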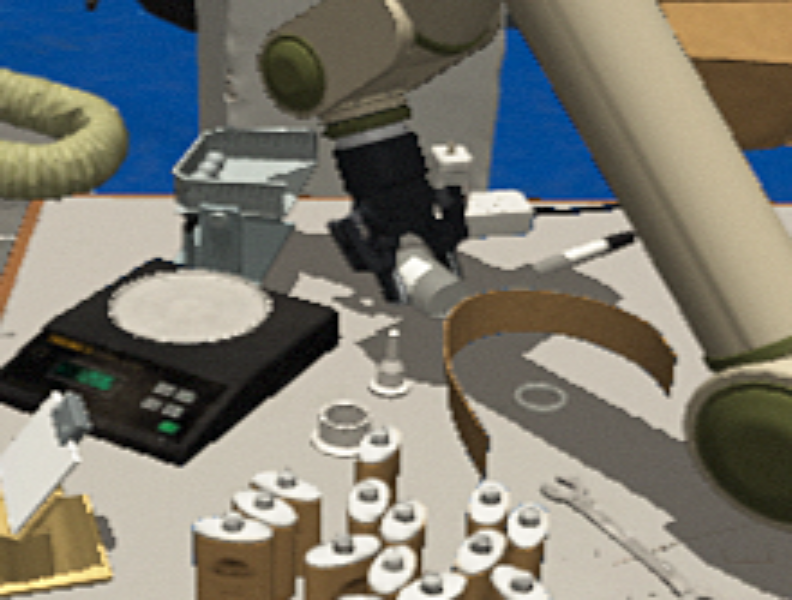

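View pics/d_wrist.png

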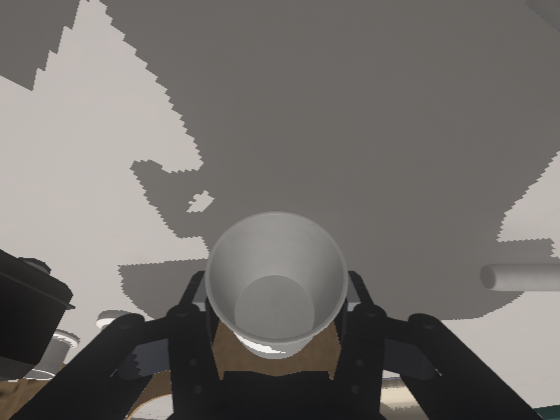

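Emit:
move_arm:
  series:
    - [0,-0.04,-0.023,0,0,0]
    - [0,-0.08,-0.046,0,0,0]
    - [0,-0.121,-0.07,0,0,0]
    - [0,-0.121,-0.07,0,0,0]

```text
t: 10.6
tcp_pos: [0.3906, -0.1931, 0.1539]
tcp_rot: [-0.281, 0.816, -0.477, 0.166]
contact_force: [-0.3, -0.4, -1.2]
finger_gap: 0.0531
```

```bash
cat > nxt.py <<'E'
from plan import *
b=np.radians(35)
def fin(yw,C=(.4999,-.2237),taud=4,h=.037,bk=.02):
    yaw=np.radians(yw); tau=np.radians(taud)
    f=np.array([np.cos(yaw),np.sin(yaw),0])
    xf,Af=finpose(b,-1,tau,yaw,np.array([C[0],C[1],0.]),h); xf=xf+Af[:,1]*(bk-.024)+[0,0,.023*np.sin(tau)+.002]
    return xf,Af,f
E
python3 - <<'E'
from nxt import *
print(s["t"],x0.round(4),s["finger_gap"],q0.round(2))
for yw in (10,15,20):
  xf,Af,f=fin(yw)
  q=show("turn",x0,A0,xf-f*.07+[0,0,.10],Af,q0,20); 
E
```

```text
fk check [ 0.0002 -0.0001 -0.    ]
10.6 [ 0.3906 -0.1931  0.1539] 0.05310125421333563 [-0.77  0.49  1.46  0.07  1.7   1.69]
turn row [-0.0212, -0.0102, 0.0712] [71.8, -65.6, 12.4] | err 0.0 0.0 step 0.18 [-1.14  0.39  2.06  1.25  0.91 -0.68] dist 0.075 ang 98.0
turn row [-0.0193, -0.0122, 0.0748] [70.3, -70.8, 13.4] | err 0.0 0.0 step 0.17 [-1.15  0.41  2.01  1.17  0.98 -0.68] dist 0.078 ang 100.7
turn row [-0.0177, -0.0143, 0.0785] [68.8, -76.0, 14.4] | err 0.0 0.0 step 0.16 [-1.16  0.43  1.96  1.1   1.05 -0.68] dist 0.082 ang 103.5
```

Emit:
move_arm:
  series:
    - [-0.021,-0.01,0.071,71.8,-65.6,12.4]
    - [-0.021,-0.01,0.071,71.8,-65.6,12.4]
    - [-0.021,-0.01,0.071,71.8,-65.6,12.4]
    - [-0.021,-0.01,0.071,71.8,-65.6,12.4]
    - [-0.021,-0.01,0.071,71.8,-65.6,12.4]
    - [-0.021,-0.01,0.071,71.8,-65.6,12.4]
    - [-0.021,-0.01,0.071,71.8,-65.6,12.4]
    - [-0.021,-0.01,0.071,71.8,-65.6,12.4]
    - [-0.021,-0.01,0.071,71.8,-65.6,12.4]
    - [-0.021,-0.01,0.071,71.8,-65.6,12.4]
    - [-0.021,-0.01,0.071,71.8,-65.6,12.4]
    - [-0.021,-0.01,0.071,71.8,-65.6,12.4]

```text
t: 11.8
tcp_pos: [0.4466, -0.2301, 0.1216]
tcp_rot: [-0.263, 0.276, -0.605, 0.699]
contact_force: [0.9, 0.1, -0.4]
finger_gap: 0.0532
```

```bash
python3 - <<'E'
from nxt import *
from h import *
print(s["t"],x0.round(4),s["finger_gap"],q0.round(2))
xf,Af,f=fin(10)
q=show("turn",x0,A0,xf-f*.07+[0,0,.10],Af,q0,4); 
q=show("low",x0,A0,xf-f*.07,Af,q0,12)
for c in ("side","wrist"):
  pp,d=grab_frame(c); cv2.imwrite(f"pics/e_{c}.png",cv2.resize(pp[90:290,200:420],None,fx=3.6,fy=3)[:600] if c=="side" else pp)
E
```

```text
fk check [ 0.0003 -0.0004 -0.0003]
11.8 [ 0.4466 -0.2301  0.1216] 0.053232515009997115 [-1.1   0.37  2.03  1.13  0.86 -0.45]
turn row [0.0024, -0.0032, 0.0059] [5.6, -5.2, -0.1] | err 0.0 0.0 step 0.06 [-1.14  0.39  2.06  1.25  0.91 -0.68] dist 0.007 ang 7.6
low row [0.0092, 0.067, -0.065] [5.6, -5.2, -0.1] | err 0.0 0.0 step 0.06 [-1.14  0.66  2.15  1.54  0.85 -1.13] dist 0.094 ang 7.6
```

View pics/e_side.png

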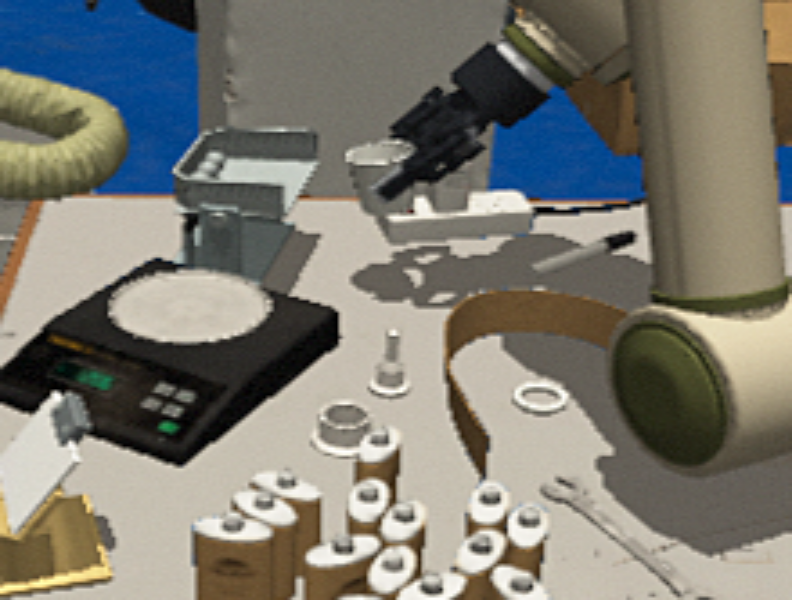

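View pics/e_wrist.png

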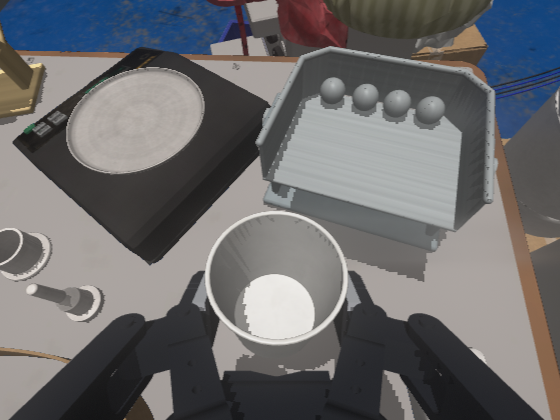

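```bash
python3 - <<'E'
from h import *
p=cv2.imread("pics/e_wrist.png"); cv2.imwrite("pics/e_z.png",cv2.resize(p[60:260,250:510],None,fx=3,fy=3,interpolation=cv2.INTER_CUBIC))
E
```

```text
(no output)
```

View pics/e_z.png

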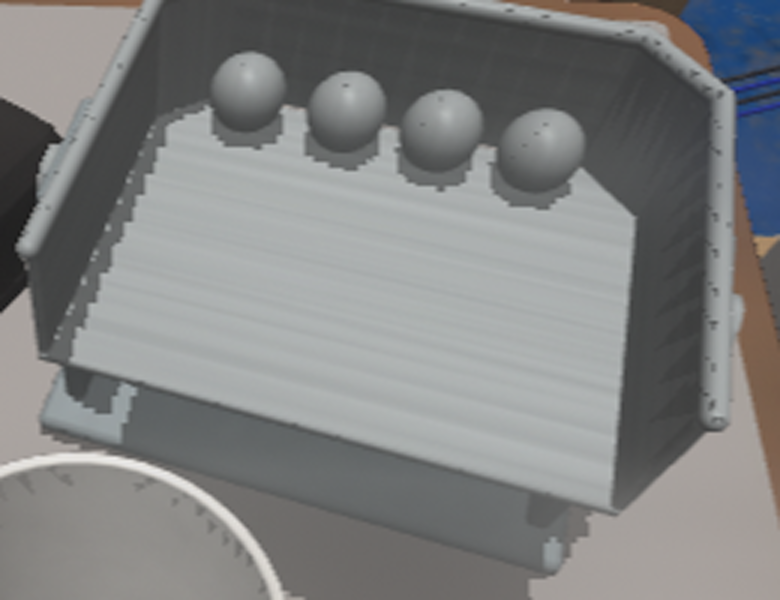

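```bash
python3 - <<'E'
from h import *
A=ray("wrist",250+48/3,60+356/3,.099);B=ray("wrist",250+614/3,60+508/3,.099)
print(A,B,(A+B)/2,np.linalg.norm(A-B),np.degrees(np.arctan2(*(A-B)[[1,0]])))
for u,v in [(248,92),(346,112),(441,130),(541,150)]: print(ray("wrist",250+u/3,60+v/3,.103))
E
```

```text
[ 0.51662163 -0.21353792  0.099     ] [ 0.48838968 -0.33390109  0.099     ] [ 0.50250565 -0.2737195   0.099     ] 0.12362983114873119 76.79953922555896
[ 0.59741545 -0.25645173  0.103     ]
[ 0.59128985 -0.28126018  0.103     ]
[ 0.58607369 -0.304282    0.103     ]
[ 0.58047197 -0.32747267  0.103     ]
```

Emit:
move_arm:
  series:
    - [0.004,0.01,-0.008,5.6,-5.2,0]
    - [0.006,0.03,-0.027,5.6,-5.2,0]
    - [0.009,0.05,-0.046,5.6,-5.2,0]
    - [0.009,0.067,-0.065,5.6,-5.2,0]
    - [0.009,0.067,-0.065,5.6,-5.2,0]
    - [0.009,0.067,-0.065,5.6,-5.2,0]

```text
t: 12.5
tcp_pos: [0.4488, -0.232, 0.0277]
tcp_rot: [-0.255, 0.218, -0.605, 0.722]
contact_force: [-0.3, -0.0, -0.4]
finger_gap: 0.053
```

```bash
python3 - <<'E'
from nxt import *
from h import *
print(s["t"],x0.round(4),s["finger_gap"],s["contact_force"].round(1),q0.round(2))
xf,Af,f=fin(10,(.4987,-.2248))
q=show("in",x0,A0,xf,Af,q0,6); print((xf-x0).round(4))
for c in ("side",):
  pp,d=grab_frame(c); cv2.imwrite(f"pics/f_{c}.png",cv2.resize(pp[100:220,220:380],None,fx=5,fy=5)[:600] if c=="side" else pp)
  W=cloud("side",d)
E
```

```text
fk check [ 0.0003 -0.0005 -0.0005]
12.5 [ 0.4488 -0.232   0.0277] 0.05298400705359631 [-0.3 -0.  -0.4] [-1.14  0.66  2.14  1.53  0.85 -1.11]
in row [0.0016, 0.053, 0.0435] [0.2, -0.3, -0.2] | err 0.0 0.0 step 0.03 [-0.97  0.67  2.03  1.6   0.79 -0.98] dist 0.069 ang 0.4
[0.0678 0.0103 0.0002]
```

View pics/f_side.png

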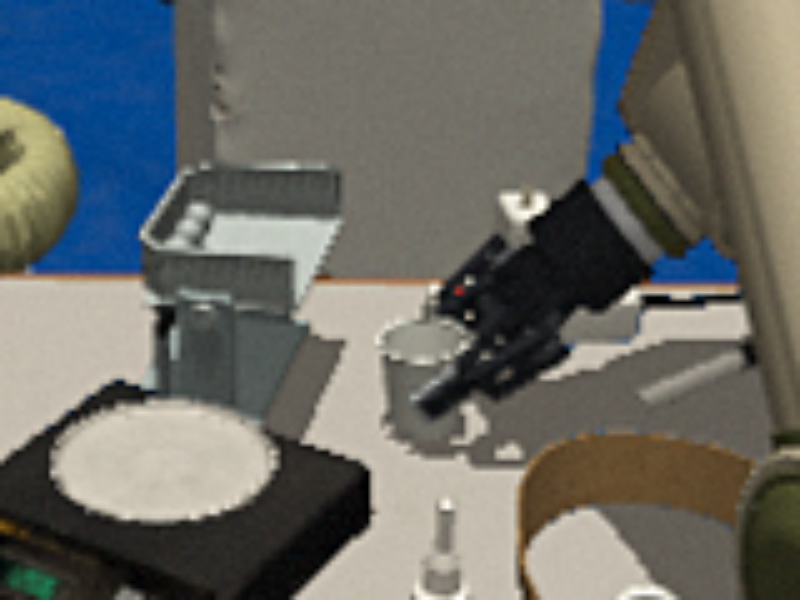

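Emit:
move_arm:
  series:
    - [0,0.013,0.011,0,0,0]
    - [0.001,0.027,0.022,0,0,0]
    - [0.001,0.04,0.033,0,0,0]
    - [0.002,0.053,0.0435,0,0,0]
    - [0.002,0.053,0.0435,0,0,0]
    - [0.002,0.0545,0.0415,0,0,0]
    - [0.002,0.0545,0.0415,0,0,0]

```text
t: 13.25
tcp_pos: [0.5157, -0.2223, 0.0254]
tcp_rot: [-0.256, 0.217, -0.605, 0.722]
contact_force: [-0.2, -0.1, -0.4]
finger_gap: 0.0529
```

```bash
python3 - <<'E'
from nxt import *
from h import *
print(s["t"],x0.round(4),s["finger_gap"],s["contact_force"].round(1),q0.round(2))
xf,Af,f=fin(10,(.4987,-.2248)); print((xf-x0).round(4))
for c in ("side","wrist"):
  pp,d=grab_frame(c); cv2.imwrite(f"pics/g_{c}.png",cv2.resize(pp[100:220,220:380],None,fx=5,fy=5)[:600] if c=="side" else pp)
E
```

```text
fk check [ 0.0003 -0.0004 -0.0005]
13.25 [ 0.5157 -0.2223  0.0254] 0.05289534503930596 [-0.2 -0.1 -0.4] [-0.97  0.68  2.02  1.6   0.78 -0.98]
[0.0008 0.0007 0.0026]
```

View pics/g_side.png

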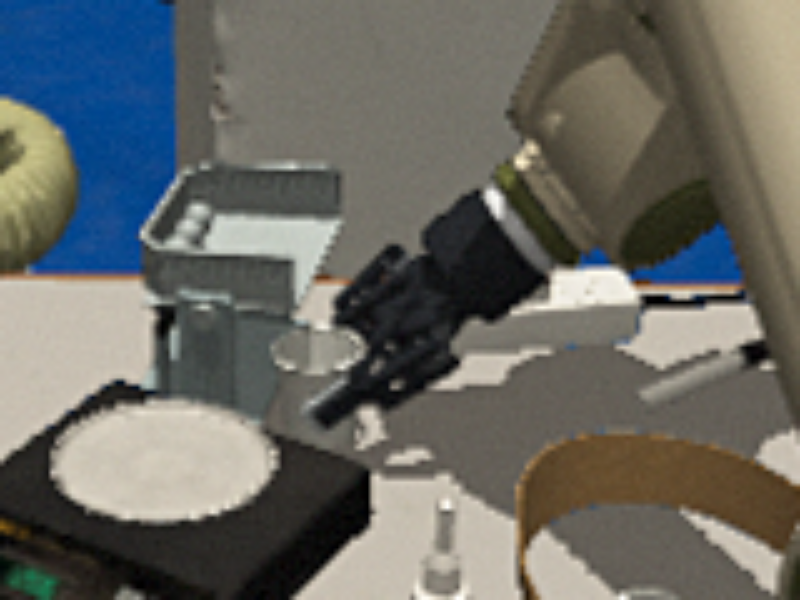

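View pics/g_wrist.png

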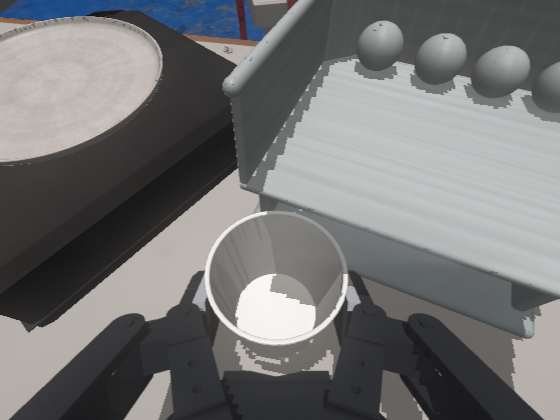

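Emit:
move_arm:
  series:
    - [0,0.0013,-0.0016,0,0,0]
    - [0,0.0025,-0.003,0,0,0]

```text
t: 13.55
tcp_pos: [0.5168, -0.2224, 0.0231]
tcp_rot: [-0.254, 0.215, -0.606, 0.723]
contact_force: [-13.7, -0.3, 33.9]
finger_gap: 0.0534
```

Emit:
move_arm:
  series:
    - [0,-0.0015,0.0018,0,0,0]
    - [0,-0.0015,0.0018,0,0,0]

```text
t: 13.75
tcp_pos: [0.5161, -0.2224, 0.0236]
tcp_rot: [-0.256, 0.217, -0.605, 0.722]
contact_force: [-0.1, -0.2, -0.0]
finger_gap: 0.053
```

Emit:
move_arm:
  series:
    - [0,0,0,0,0,0]
    - [0,0,0,0,0,0]
    - [0,0,0,0,0,0]
    - [0,0,0,0,0,0]
  gripper: 0.85

```text
t: 14.15
tcp_pos: [0.5162, -0.2222, 0.0233]
tcp_rot: [-0.256, 0.217, -0.605, 0.722]
contact_force: [-0.1, 0.5, -0.9]
finger_gap: 0.0725
```

```bash
python3 - <<'E'
from nxt import *
from h import *
print(s["t"],x0.round(4),s["finger_gap"],s["contact_force"].round(1),q0.round(2))
for c in ("side","wrist"):
  pp,d=grab_frame(c); cv2.imwrite(f"pics/i_{c}.png",cv2.resize(pp[100:220,220:380],None,fx=5,fy=5)[:600] if c=="side" else pp)
E
```

```text
fk check [ 0.0003 -0.0005 -0.0005]
14.15 [ 0.5162 -0.2222  0.0233] 0.07252034011532478 [-0.1  0.5 -0.9] [-0.97  0.68  2.02  1.6   0.78 -0.99]
```

View pics/i_side.png

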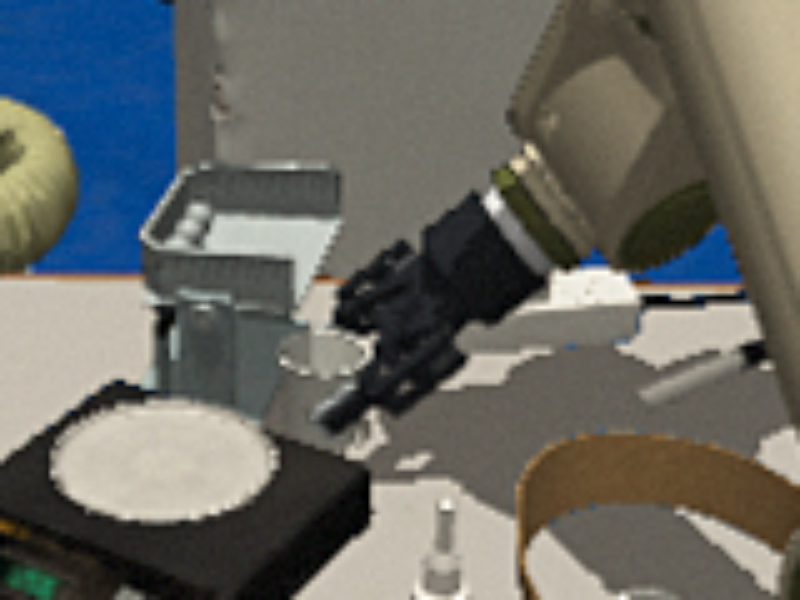

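View pics/i_wrist.png

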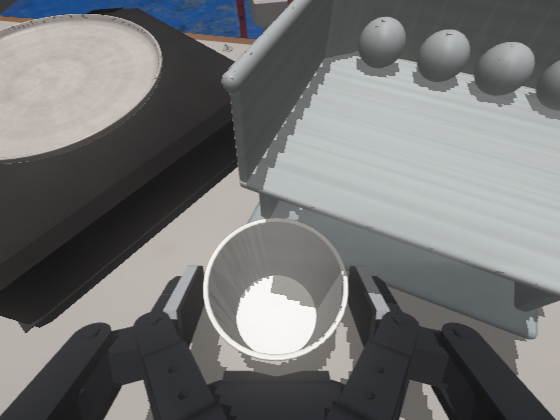

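```bash
python3 - <<'E'
from h import *
Q=[ray("wrist",u,v,.061)[:2] for u,v in [(204,285),(349,285),(277,219),(275,358)]]
print(np.round(Q,4)); q=np.array(Q); print("centre",(q[0]+q[1])/2,(q[2]+q[3])/2,np.linalg.norm(q[0]-q[1]),np.linalg.norm(q[2]-q[3]))
L=ray("wrist",240,186,.099);print("lip corner",L)
E
```

```text
[[ 0.4935 -0.1976]
 [ 0.5032 -0.2535]
 [ 0.5278 -0.2207]
 [ 0.4728 -0.2295]]
centre [ 0.4983736  -0.22557949] [ 0.50029592 -0.22512166] 0.05676875272234852 0.05562764254312982
lip corner [ 0.51625871 -0.21072661  0.099     ]
```

```bash
python3 - <<'E'
from plan import *
z=np.array([0,0,1.])
def card_pose(foot,yaw,lean,sg,g=.084,bk=.019):
    ex=np.array([np.cos(yaw),np.sin(yaw),0]); ey=np.array([-np.sin(yaw),np.cos(yaw),0])
    zc=-ex*np.sin(lean)+z*np.cos(lean); xc=ex*np.cos(lean)+z*np.sin(lean)
    return foot+zc*(g-bk), frame(sg*xc,-zc)
for yw in (-20,0,20,40):
 for sg in (1,-1):
  x,A=card_pose(np.array([.70,.19,.061]),np.radians(yw),np.radians(35),sg)
  best=None
  for seed in (q0,[0.3,.5,1.3,0,.7,0],[0.1,.7,1.2,1.5,.6,-1.5],[0.1,.7,1.2,0,.8,1.5],[0.1,.7,1.2,0,.8,-1.5],[0.1,.7,1.2,3,.8,-1.5],[0.1,.7,1.2,3,.8,1.5]):
    q,a,bb=ik(x,A,np.array(seed,float))
    if a<.002 and bb<.5: 
      q2,a2,b2=ik(x-A[:,1]*.1,A,q); print(yw,sg,q.round(2),"back",round(a2,3))
# bowl
Pv=np.array([.5573,-.2846,.095]); w=np.radians(-12.3)
Rb=R.from_euler('z',w).as_matrix()
for th in (-.07,.28):
  B=Rb@R.from_euler('y',-th).as_matrix()
  for gam in (25,-25):
   for sg in (1,-1):
    cx=B@R.from_euler('z',gam,degrees=True).as_matrix()@[1,0,0]; mid=Pv+B@np.array([-.031,-.01,.0])
    x=mid+B[:,2]*.065; A=frame(sg*cx,-B[:,2])
    for seed in (q0,[-.6,.5,1.3,0,1.,0],[-.6,.5,1.3,0,1,2],[-.6,.5,1.3,0,1,-2]):
      q,a,bb=ik(x,A,np.array(seed,float))
      if a<.002 and bb<.5: print("bowl",th,gam,sg,q.round(2))
E
```

```text
fk check [ 0.0003 -0.0005 -0.0005]
-20 1 [ 0.25  0.6   1.43 -0.55  0.66  0.96] back 0.0
-20 1 [ 0.25  0.6   1.43 -0.55  0.66  0.96] back 0.0
-20 1 [ 0.25  0.6   1.43 -0.55  0.66  0.96] back 0.0
-20 1 [ 0.25  0.6   1.43 -0.55  0.66  0.96] back 0.0
-20 1 [ 0.25  0.6   1.43 -0.55  0.66  0.96] back 0.0
-20 -1 [ 0.25  0.6   1.43 -0.55  0.66 -2.18] back 0.0
-20 -1 [ 0.25  0.6   1.43 -0.55  0.66 -2.18] back 0.0
-20 -1 [ 0.25  0.6   1.43 -0.55  0.66 -2.18] back 0.0
0 1 [ 0.14  0.55  1.53 -0.18  0.46  0.27] back 0.0
0 1 [ 0.14  0.55  1.53 -0.18  0.46  0.27] back 0.0
0 1 [ 0.14  0.55  1.53 -0.18  0.46  0.27] back 0.0
0 1 [ 0.14  0.55  1.53 -0.18  0.46  0.27] back 0.0
0 1 [ 0.14  0.55  1.53 -0.18  0.46  0.27] back 0.0
0 1 [ 0.14  0.55  1.53 -0.18  0.46  0.27] back 0.0
0 -1 [ 0.14  0.55  1.53 -0.19  0.46 -2.86] back 0.0
0 -1 [ 0.14  0.55  1.53 -0.19  0.46 -2.86] back 0.0
0 -1 [ 0.14  0.55  1.53 -0.19  0.46 -2.86] back 0.0
20 1 [ 0.02  0.54  1.56  0.4   0.49 -0.64] back 0.0
20 1 [ 0.02  0.54  1.56  0.4   0.49 -0.64] back 0.0
20 1 [ 0.02  0.54  1.56  0.4   0.49 -0.64] back 0.0
20 1 [ 0.02  0.54  1
[... 1491 characters left out ...]

bowl -0.07 -25 1 [-0.68  0.56  1.2  -0.03  1.44 -0.03]
bowl -0.07 -25 1 [-0.68  0.56  1.2  -0.03  1.44 -0.03]
bowl 0.28 25 1 [-0.78  0.41  1.54  0.18  0.96 -1.09]
bowl 0.28 25 1 [-0.78  0.41  1.54  0.18  0.96 -1.09]
bowl 0.28 25 1 [-0.78  0.41  1.54  0.18  0.96 -1.09]
bowl 0.28 25 1 [-0.78  0.41  1.54  0.18  0.96 -1.09]
bowl 0.28 25 -1 [-0.78  0.41  1.54  0.18  0.96  2.05]
bowl 0.28 25 -1 [-0.78  0.41  1.54  0.18  0.96  2.05]
bowl 0.28 25 -1 [-0.78  0.41  1.54  0.18  0.96  2.05]
bowl 0.28 -25 1 [-0.78  0.41  1.54  0.18  0.96 -0.22]
bowl 0.28 -25 1 [-0.78  0.41  1.54  0.18  0.96 -0.22]
bowl 0.28 -25 1 [-0.78  0.41  1.54  0.18  0.96 -0.22]
bowl 0.28 -25 1 [-0.78  0.41  1.54  0.18  0.96 -0.22]
```

```bash
python3 - <<'E'
from h import *
W=cloud("side",np.load("a_side.npy"))
P=W[222:285,185:232].reshape(-1,3);P=P[(P[:,2]>.02)&(P[:,0]>.6)&(P[:,1]>.12)&(P[:,1]<.3)]
for lo in np.arange(.02,.16,.01):
    Q=P[(P[:,2]>lo)&(P[:,2]<lo+.01)]
    if len(Q)>4: print(round(lo,3),len(Q),np.percentile(Q,[5,50,95],axis=0)[:,:2].round(3).tolist())
# white card pts
img=cv2.imread("pics/a_side.png"); m=(img[222:285,185:232].min(-1)>150); Q=W[222:285,185:232][m]; Q=Q[(Q[:,2]>.06)&(Q[:,2]<.16)]
c=np.median(Q,0); u,s,vt=np.linalg.svd(Q-c); print(len(Q),c,s,vt)
E
```

```text
0.02 47 [[0.664, 0.224], [0.681, 0.23], [0.695, 0.235]]
0.03 50 [[0.665, 0.227], [0.679, 0.23], [0.696, 0.234]]
0.04 49 [[0.666, 0.226], [0.68, 0.23], [0.695, 0.234]]
0.05 44 [[0.664, 0.173], [0.677, 0.229], [0.704, 0.236]]
0.06 205 [[0.678, 0.15], [0.698, 0.204], [0.715, 0.239]]
0.07 185 [[0.67, 0.153], [0.697, 0.208], [0.728, 0.24]]
0.08 188 [[0.663, 0.151], [0.693, 0.198], [0.723, 0.233]]
0.09 94 [[0.654, 0.152], [0.671, 0.202], [0.687, 0.229]]
0.1 93 [[0.655, 0.147], [0.668, 0.189], [0.681, 0.226]]
0.11 80 [[0.648, 0.143], [0.661, 0.188], [0.674, 0.223]]
0.12 74 [[0.642, 0.146], [0.651, 0.2], [0.666, 0.221]]
0.13 78 [[0.638, 0.162], [0.648, 0.185], [0.658, 0.198]]
0.14 22 [[0.641, 0.166], [0.647, 0.181], [0.653, 0.196]]
510 [0.67622893 0.19038489 0.09379456] [0.61176694 0.50896225 0.06957683] [[ 0.37503178 -0.9180767  -0.12839914]
 [-0.51397617 -0.32119966  0.79539881]
 [ 0.77147888  0.23230574  0.59232963]]
```

```bash
cat > card.py <<'E'
from plan import *
z=np.array([0,0,1.])
def card_pose(foot,yaw,lean,sg,g=.084,bk=.019):
    ex=np.array([np.cos(yaw),np.sin(yaw),0])
    zc=-ex*np.sin(lean)+z*np.cos(lean); xc=ex*np.cos(lean)+z*np.sin(lean)
    return np.asarray(foot)+zc*(g-bk), frame(sg*xc,-zc)
E
python3 - <<'E'
from card import *
x1=x0-A0[:,1]*.09
q=show("ret",x0,A0,x1,A0,q0)
x2=x1+[-.03,.02,.16]
A2=A0
q=show("up",x1,A0,x2,A0,q)
xc,Ac=card_pose([.697,.19,.063],np.radians(17),np.radians(35),1)
xh=xc-Ac[:,1]*.10
x3=np.array([.5,.03,.33])
q3=show("mid",x2,A0,x3,Ac,q,20)
q4=show("hov",x3,Ac,xh,Ac,q3)
q5=show("card",xh,Ac,xc,Ac,q4); print(xh,xc)
print("from now: mid", rel(x0,A0,x2,A0).round(3), rel(x0,A0,x3,Ac).round(3))
E
```

```text
fk check [ 0.0003 -0.0005 -0.0005]
ret row [-0.0, -0.09, -0.0] [0.0, 0.0, 0.0] | err 0.0 0.0 step 0.02 [-1.15  0.51  2.11  1.37  0.87 -0.88] dist 0.09 ang 0.0
up row [-0.0256, -0.1213, 0.1074] [0.0, 0.0, 0.0] | err 0.0 0.0 step 0.05 [-1.21  0.1   1.98  1.01  1.12 -0.31] dist 0.164 ang 0.0
mid row [-0.2269, 0.0396, 0.1469] [-8.9, -94.6, 16.2] | err 0.0 0.0 step 0.05 [-0.37 -0.01  1.65  0.42  1.04 -0.8 ] dist 0.273 ang 96.4
hov row [0.0395, 0.1886, 0.0954] [0.0, 0.0, 0.0] | err 0.0 0.0 step 0.05 [ 0.    0.34  1.62  0.29  0.62 -0.48] dist 0.215 ang 0.0
card row [-0.0, 0.1, 0.0] [0.0, 0.0, 0.0] | err 0.0 0.0 step 0.02 [ 0.04  0.53  1.56  0.33  0.47 -0.51] dist 0.1 ang 0.0
[0.60649521 0.16232991 0.19816009] [0.6613466  0.17909966 0.11624488]
from now: mid [-0.026 -0.211  0.107  0.     0.     0.   ] [ -0.252  -0.172   0.254  -8.891 -94.638  16.221]
```

Retreat, rise, and head to the card.

Emit:
move_arm:
  series:
    - [0,-0.03,0,0,0,0]
    - [0,-0.06,0,0,0,0]
    - [0,-0.09,0,0,0,0]
    - [-0.012,-0.15,0.054,0,0,0]
    - [-0.026,-0.211,0.107,0,0,0]
    - [-0.026,-0.211,0.107,0,0,0]
    - [-0.026,-0.211,0.107,0,0,0]

```text
t: 14.95
tcp_pos: [0.4171, -0.214, 0.244]
tcp_rot: [-0.257, 0.214, -0.606, 0.721]
contact_force: [-0.2, -1.5, -0.0]
finger_gap: 0.0726
```

Emit:
move_arm:
  series:
    - [-0.226,0.04,0.147,-8.9,-94.6,16.2]
    - [-0.226,0.04,0.147,-8.9,-94.6,16.2]
    - [-0.226,0.04,0.147,-8.9,-94.6,16.2]
    - [-0.226,0.04,0.147,-8.9,-94.6,16.2]
    - [-0.226,0.04,0.147,-8.9,-94.6,16.2]
    - [-0.226,0.04,0.147,-8.9,-94.6,16.2]
    - [-0.226,0.04,0.147,-8.9,-94.6,16.2]
    - [-0.226,0.04,0.147,-8.9,-94.6,16.2]
    - [-0.226,0.04,0.147,-8.9,-94.6,16.2]
    - [-0.226,0.04,0.147,-8.9,-94.6,16.2]
    - [-0.226,0.04,0.147,-8.9,-94.6,16.2]
    - [-0.226,0.04,0.147,-8.9,-94.6,16.2]
  gripper: 1

```text
t: 16.15
tcp_pos: [0.5003, 0.0299, 0.3294]
tcp_rot: [-0.636, -0.311, -0.11, 0.698]
contact_force: [0.1, 0.3, -0.1]
finger_gap: 0.0856
```

```bash
python3 - <<'E'
from card import *
from h import *
print(s["t"],x0.round(4),q0.round(2))
xc,Ac=card_pose([.697,.19,.063],np.radians(17),np.radians(35),1)
show("hov",x0,A0,xc-Ac[:,1]*.10,Ac,q0)
for c in ("side","wrist"):
  pp,d=grab_frame(c); cv2.imwrite(f"pics/j_{c}.png",cv2.resize(pp[100:220,220:380],None,fx=5,fy=5)[:600] if c=="side" else pp)
E
```

```text
fk check [ 0.      0.0001 -0.    ]
16.15 [0.5003 0.0299 0.3294] [-0.37 -0.01  1.65  0.42  1.04 -0.8 ]
hov row [0.0399, 0.188, 0.0956] [0.0, 0.1, -0.0] | err 0.0 0.0 step 0.04 [ 0.    0.34  1.62  0.29  0.62 -0.48] dist 0.215 ang 0.1
```

View pics/j_side.png

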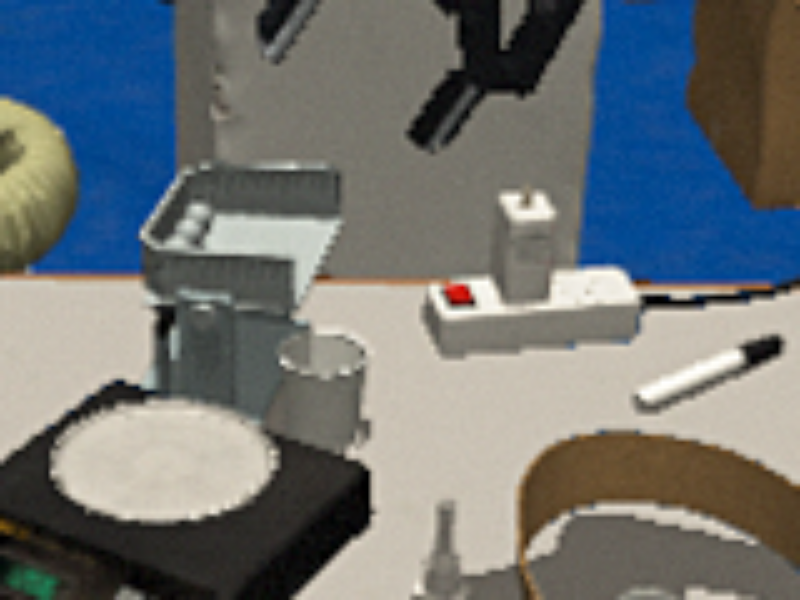

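View pics/j_wrist.png

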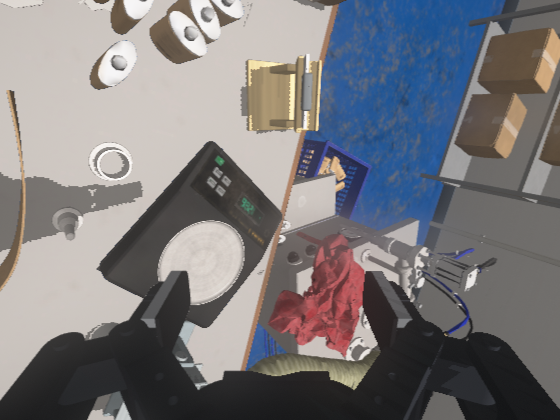

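Emit:
move_arm:
  series:
    - [0.04,0.188,0.0956,0,0,0]
    - [0.04,0.188,0.0956,0,0,0]
    - [0.04,0.188,0.0956,0,0,0]
    - [0.04,0.188,0.0956,0,0,0]
    - [0.04,0.188,0.0956,0,0,0]
    - [0.04,0.188,0.0956,0,0,0]

```text
t: 16.85
tcp_pos: [0.6067, 0.1629, 0.1965]
tcp_rot: [-0.635, -0.308, -0.11, 0.699]
contact_force: [0.5, -1.2, 0.7]
finger_gap: 0.0852
```

```bash
python3 - <<'E'
from card import *
from h import *
print(s["t"],x0.round(4),q0.round(2))
for c in ("side","wrist"):
  pp,d=grab_frame(c); cv2.imwrite(f"pics/k_{c}.png",cv2.resize(pp[180:300,160:320],None,fx=5,fy=5)[:600] if c=="side" else pp); np.save(f"k_{c}.npy",d)
E
```

```text
fk check [ 0.0002  0.0001 -0.0001]
16.85 [0.6067 0.1629 0.1965] [ 0.    0.34  1.61  0.29  0.62 -0.48]
```

View pics/k_side.png

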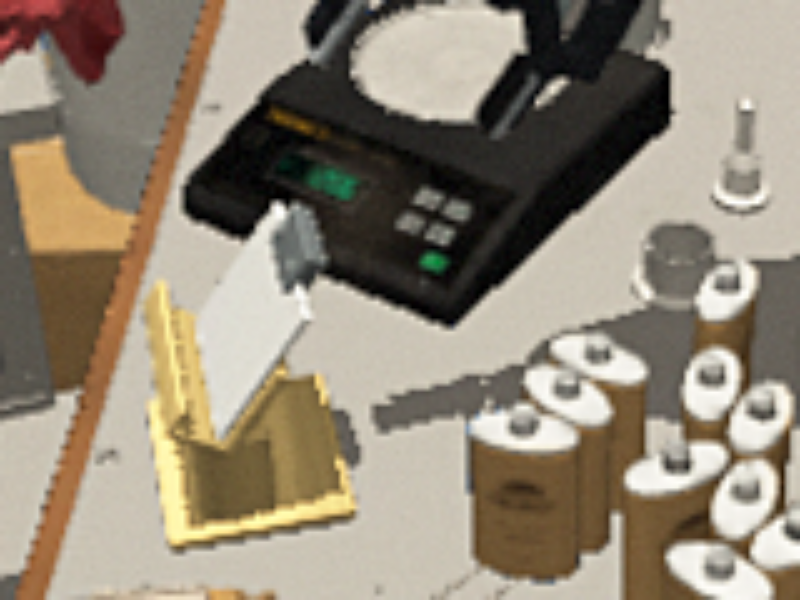

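View pics/k_wrist.png

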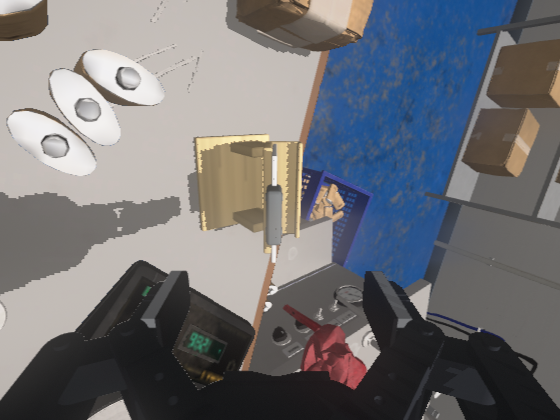

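```bash
python3 - <<'E'
from card import *
from h import *
pp=cv2.imread("pics/k_wrist.png"); cv2.imwrite("pics/k_z.png",cv2.resize(pp[125:275,180:330],None,fx=4,fy=4,interpolation=cv2.INTER_CUBIC))
W=cloud("wrist",np.load("k_wrist.npy")); T=(W-x0)@A0
for v in range(140,275,6):
    print(v,[(u,)+tuple((T[v,u]*1000).round().astype(int).tolist()) for u in range(264,286,3)])
E
```

```text
fk check [ 0.0002  0.0001 -0.0001]
140 [(264, -14, 226, 44), (267, -10, 226, 44), (270, -7, 239, 42), (273, -3, 240, 42), (276, 0, 245, 41), (279, 4, 246, 41), (282, 8, 249, 41), (285, 12, 252, 41)]
146 [(264, -10, 128, 50), (267, -7, 127, 50), (270, -5, 129, 49), (273, -2, 145, 47), (276, 0, 151, 46), (279, 3, 167, 44), (282, 6, 170, 44), (285, 9, 168, 44)]
152 [(264, -10, 120, 45), (267, -7, 119, 46), (270, -5, 119, 46), (273, -2, 105, 48), (276, 0, 111, 47), (279, 3, 167, 38), (282, 6, 168, 38), (285, 9, 168, 38)]
158 [(264, -10, 119, 41), (267, -7, 121, 40), (270, -5, 121, 40), (273, -2, 87, 46), (276, 0, 87, 46), (279, 3, 168, 32), (282, 7, 168, 32), (285, 10, 168, 32)]
164 [(264, -10, 119, 35), (267, -7, 118, 36), (270, -5, 120, 35), (273, -2, 88, 41), (276, 0, 88, 41), (279, 3, 167, 26), (282, 7, 168, 26), (285, 10, 168, 26)]
170 [(264, -10, 120, 30), (267, -7, 121, 30), (270, -5, 120, 30), (273, -2, 87, 37), (276, 0, 88, 37), (279, 4, 168, 20), (282, 7, 168, 20), (285, 10, 167, 20)]
176 [(264, -10, 120, 25), (267, -7, 119, 25), (270, -5, 119, 25), (273, -2, 88, 32), (276, 0, 
[... 2188 characters left out ...]
0), (282, 17, 623, -313), (285, 26, 630, -316)]
260 [(264, -16, 233, -119), (267, -12, 236, -121), (270, -8, 240, -123), (273, -2, 88, -40), (276, -9223372036854775808, -9223372036854775808, -9223372036854775808), (279, 9, 616, -328), (282, 17, 623, -332), (285, 26, 630, -335)]
266 [(264, -16, 232, -128), (267, -12, 236, -130), (270, -8, 240, -132), (273, -4, 242, -134), (276, 0, 611, -344), (279, 9, 617, -347), (282, 17, 623, -351), (285, 26, 627, -353)]
272 [(264, -16, 232, -137), (267, -12, 236, -140), (270, -8, 239, -142), (273, -8, 603, -359), (276, 0, 612, -363), (279, 9, 616, -366), (282, 17, 621, -369), (285, 26, 628, -373)]<stdin>:6: RuntimeWarning: invalid value encountered in cast
```

View pics/k_z.png

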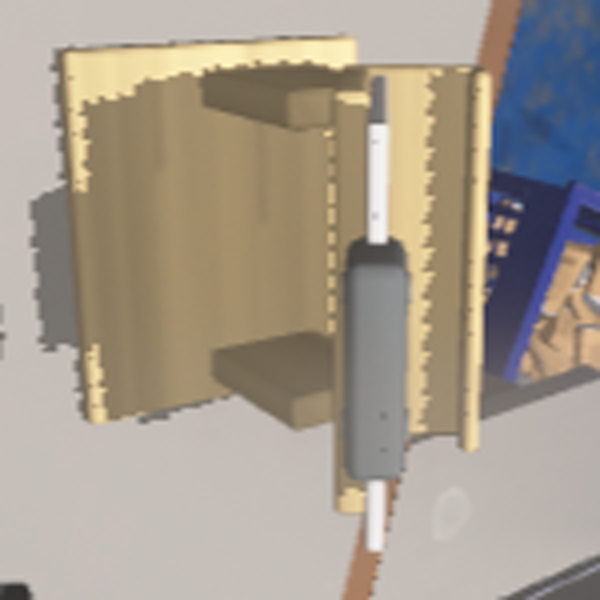

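Emit:
move_arm:
  series:
    - [-0.001,0.03,0.004,0,0,0]
    - [-0.001,0.06,0.004,0,0,0]
    - [-0.001,0.085,0.004,0,0,0]
    - [-0.001,0.101,0.004,0,0,0]
    - [-0.001,0.101,0.004,0,0,0]
    - [-0.001,0.101,0.004,0,0,0]

```text
t: 17.55
tcp_pos: [0.6606, 0.1815, 0.1169]
tcp_rot: [-0.636, -0.31, -0.112, 0.698]
contact_force: [-0.3, -0.6, 1.0]
finger_gap: 0.085
```

Emit:
move_arm:
  series:
    - [0,0,0,0,0,0]
    - [0,0,0,0,0,0]
    - [0,0,0,0,0,0]
    - [0,0,0,0,0,0]
    - [0,0,0,0,0,0]
    - [0,0,0,0,0,0]
    - [0,0,0,0,0,0]
    - [0,0,0,0,0,0]
  gripper: 0
  squeeze: 50

```text
t: 18.35
tcp_pos: [0.6601, 0.1825, 0.1151]
tcp_rot: [-0.636, -0.31, -0.111, 0.698]
contact_force: [-4.7, -2.3, 3.9]
finger_gap: 0.0113
```

```bash
python3 - <<'E'
from card import *
from h import *
print(s["t"],x0.tolist(),s["tcp_rot"].tolist(),q0.round(2),s["finger_gap"],s["contact_force"])
np.savez("rest_grasp.npz",x=x0,A=A0)
for c in ("side","wrist"):
  pp,d=grab_frame(c); cv2.imwrite(f"pics/l_{c}.png",cv2.resize(pp[180:300,160:320],None,fx=5,fy=5)[:600] if c=="side" else pp); np.save(f"l_{c}.npy",d)
E
```

```text
fk check [ 0.0002  0.0001 -0.0001]
18.35 [0.6600611359603852, 0.1825159031002371, 0.11513141730945249] [-0.6356412140700222, -0.30959169806565207, -0.1106623918984005, 0.6984748116315572] [ 0.04  0.53  1.57  0.33  0.47 -0.5 ] 0.011297017712088108 [-4.73502815 -2.30904038  3.8614522 ]
```

View pics/l_wrist.png

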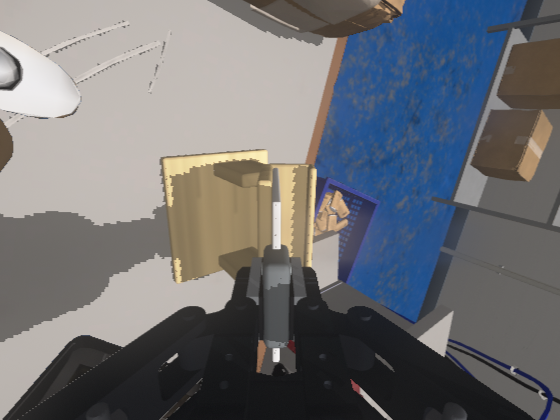

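```bash
cat > bowl.py <<'E'
from card import *
Pv=np.array([.5573,-.2846,.095]); WB=np.radians(-12.3)
FT=np.array([0.,.0655,0.])
def bowlB(th): return R.from_euler('z',WB).as_matrix()@R.from_euler('y',-(th-.07)).as_matrix()
def cardpose(th,dz=0.,mid=(-.031,-.0078),gam=25.):
    B=bowlB(th); cx=B@R.from_euler('z',gam,degrees=True).as_matrix()@[1,0,0]
    A=frame(cx,-B[:,2]); foot=Pv+B@np.array([mid[0],mid[1],dz])
    return foot-A@FT,A
E
python3 - <<'E'
from bowl import *
xh=np.array([0.6067,0.1629,0.1965]); print("moved along y",(x0-xh)@A0[:,1],(x0-xh)@A0[:,0],(x0-xh)@A0[:,2])
x1=x0-A0[:,1]*.10+[-.0,0,.03]
q=show("lift",x0,A0,x1,A0,q0)
xb,Ab=cardpose(0,.07)
xm=np.array([.50,.0,.30])
q=show("mid",x1,A0,xm,Ab,q)
q=show("hov",xm,Ab,xb,Ab,q); print(xb)
x2,A2=cardpose(0,.003); q=show("low",xb,Ab,x2,A2,q)
x3,A3=cardpose(.34,.0); q=show("tip",x2,A2,x3,A3,q)
E
```

```text
fk check [ 0.0002  0.0001 -0.0001]
moved along y 0.09922765538453018 -0.0001233874881835406 0.0031756372784333556
lift row [0.0172, -0.1246, 0.0] [0.0, 0.0, 0.0] | err 0.0 0.0 step 0.02 [ 0.01  0.31  1.57  0.26  0.69 -0.44] dist 0.126 ang 0.0
mid row [-0.0803, -0.1452, -0.1278] [0.5, 4.7, 38.5] | err 0.0 0.0 step 0.09 [-0.24  0.28  1.25 -0.    1.68 -0.46] dist 0.209 ang 38.8
hov row [-0.0253, 0.0608, -0.2901] [0.0, 0.0, 0.0] | err 0.0 0.0 step 0.04 [-0.68  0.51  1.07 -0.03  1.62 -0.9 ] dist 0.298 ang 0.0
[ 0.53468384 -0.28765213  0.23233639]
low row [0.0, 0.067, -0.0] [0.0, 0.0, 0.0] | err 0.0 0.0 step 0.01 [-0.68  0.55  1.2  -0.03  1.45 -0.9 ] dist 0.067 ang 0.0
tip row [-0.0182, 0.0171, 0.0085] [-8.2, -0.0, -17.7] | err 0.0 0.0 step 0.04 [-0.77  0.41  1.54  0.17  0.97 -1.08] dist 0.026 ang 19.5
```

Emit:
move_arm:
  series:
    - [0,-0.03,0,0,0,0]
    - [0,-0.065,0,0,0,0]
    - [0,-0.1,0,0,0,0]
    - [0.017,-0.125,0,0,0,0]
    - [0.017,-0.125,0,0,0,0]

```text
t: 18.95
tcp_pos: [0.6064, 0.1657, 0.2321]
tcp_rot: [-0.635, -0.313, -0.114, 0.697]
contact_force: [0.7, -0.2, -1.0]
finger_gap: 0.0114
```

```bash
sed -i 's/FT=np.array(.*/FT=np.array([0.,.068,.001])/' bowl.py; python3 - <<'E'
from bowl import *
xb,Ab=cardpose(0,.07); xm=np.array([.50,.0,.30])
print(s["t"],s["finger_gap"],s["contact_force"]); q=show("mid",x0,A0,xm,Ab,q0)
from h import *
pp,d=grab_frame("wrist"); cv2.imwrite("pics/m_wrist.png",pp)
E
```

```text
fk check [ 0.0001  0.0001 -0.    ]
18.95 0.011381851690528586 [ 0.65984904 -0.2351118  -0.99624617]
mid row [-0.083, -0.1421, -0.1277] [0.6, 4.7, 39.0] | err 0.0 0.0 step 0.09 [-0.24  0.28  1.25 -0.    1.68 -0.46] dist 0.208 ang 39.3
```

View pics/m_wrist.png

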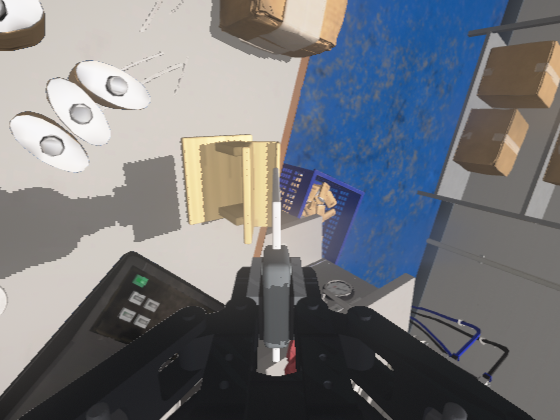

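Card is held and clear of the rest. Carry it over.

Emit:
move_arm:
  series:
    - [-0.083,-0.142,-0.128,0.6,4.7,39]
    - [-0.083,-0.142,-0.128,0.6,4.7,39]
    - [-0.083,-0.142,-0.128,0.6,4.7,39]
    - [-0.083,-0.142,-0.128,0.6,4.7,39]
    - [-0.083,-0.142,-0.128,0.6,4.7,39]
    - [-0.083,-0.142,-0.128,0.6,4.7,39]

```text
t: 19.6
tcp_pos: [0.5007, -0.0017, 0.2948]
tcp_rot: [-0.694, -0.051, 0.105, 0.711]
contact_force: [0.2, -0.3, -1.8]
finger_gap: 0.0114
```

```bash
python3 - <<'E'
from bowl import *
xb,Ab=cardpose(0,.07)
print(s["t"],x0); q=show("hov",x0,A0,xb,Ab,q0)
E
```

```text
fk check [-0.      0.0001  0.    ]
19.6 [ 0.50067514 -0.00168428  0.2947697 ]
hov row [-0.0251, 0.0527, -0.2894] [-0.1, -0.1, -0.5] | err 0.0 0.0 step 0.04 [-0.68  0.51  1.06 -0.03  1.62 -0.9 ] dist 0.295 ang 0.6
```

Emit:
move_arm:
  series:
    - [-0.025,0.053,-0.289,0,0,-0.5]
    - [-0.025,0.053,-0.289,0,0,-0.5]
    - [-0.025,0.053,-0.289,0,0,-0.5]
    - [-0.025,0.053,-0.289,0,0,-0.5]
    - [-0.025,0.053,-0.289,0,0,-0.5]
    - [-0.025,0.053,-0.289,0,0,-0.5]
    - [-0.025,0.053,-0.289,0,0,-0.5]
    - [-0.025,0.053,-0.289,0,0,-0.5]

```text
t: 20.4
tcp_pos: [0.5348, -0.2864, 0.2337]
tcp_rot: [-0.693, -0.055, 0.102, 0.712]
contact_force: [-0.1, 0.2, -0.2]
finger_gap: 0.0112
```

```bash
python3 - <<'E'
from bowl import *
from h import *
print(s["t"],x0,s["contact_force"].round(1)); xb,Ab=cardpose(0,.02);q=show("low",x0,A0,xb,Ab,q0)
for c in ("side","wrist","scene"):
  pp,d=grab_frame(c); cv2.imwrite(f"pics/n_{c}.png",cv2.resize(pp[90:210,220:380],None,fx=5,fy=5)[:600] if c=="side" else pp if c=="wrist" else cv2.resize(pp[120:260,280:460],None,fx=4,fy=4)); np.save(f"n_{c}.npy",d)
E
```

```text
fk check [0.     0.0001 0.    ]
20.4 [ 0.53482751 -0.28638742  0.23372693] [-0.1  0.2 -0.2]
low row [-0.0004, 0.0489, -0.0024] [-0.2, 0.0, 0.1] | err 0.0 0.0 step 0.01 [-0.68  0.54  1.16 -0.03  1.5  -0.9 ] dist 0.049 ang 0.2
```

View pics/n_wrist.png

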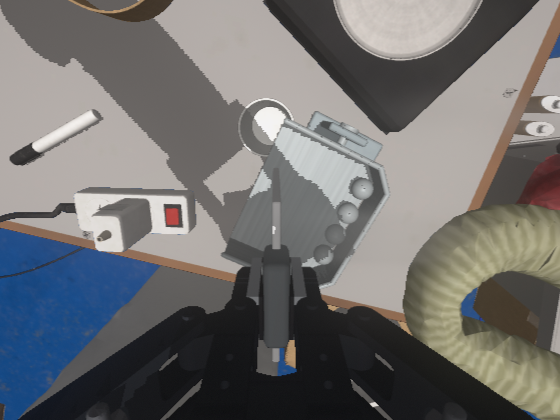

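View pics/n_side.png

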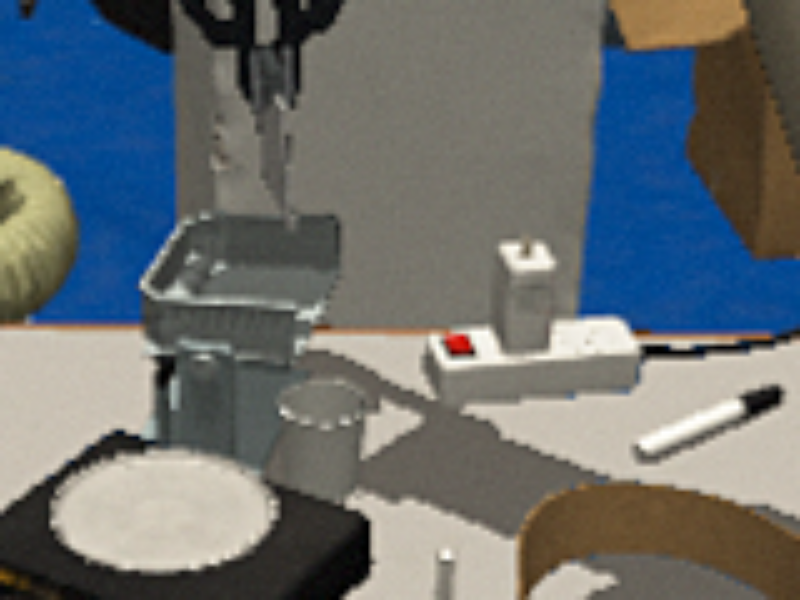

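View pics/n_scene.png

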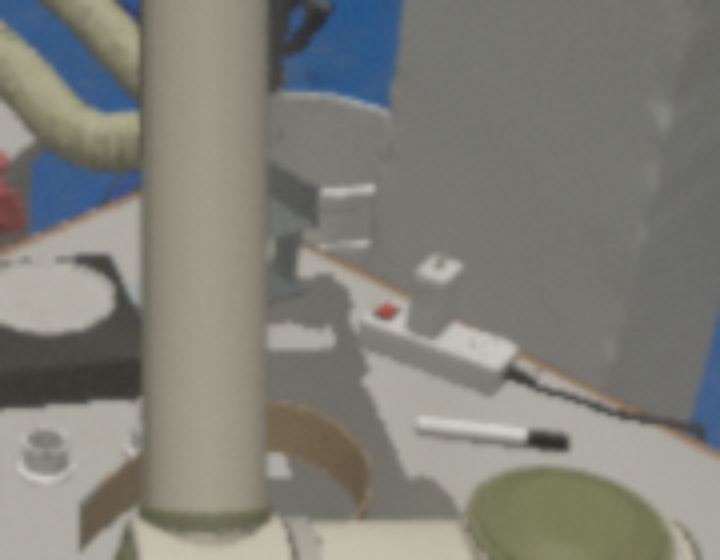

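```bash
python3 - <<'E'
from bowl import *
from h import *
pp=cv2.imread("pics/n_wrist.png")
for nm,t in dict(lowfront=[0,.068,.046],upfront=[0,-.012,.046],lowback=[0,.068,-.044]).items(): print(nm,proj("wrist",x0+A0@np.array(t)).round(1))
B=bowlB(0)
for nm,b in dict(lipL=[-.055,.062,0],lipR=[-.055,-.062,0],cf=[-.050,.033,0],backL=[.045,.047,0],sideL=[.03,.062,.0]).items():
    p=proj("wrist",Pv+B@np.array(b))[0]; print(nm,p.round(1)); cv2.circle(pp,tuple(int(i) for i in p),2,(0,0,255),-1)
for b in [(.061)]:
    p=proj("wrist",[.4995,-.2253,b])[0];print("cup",p); cv2.circle(pp,tuple(int(i) for i in p),2,(0,255,0),-1)
for t in ([0,.068,.046],[0,-.012,.046]):
    p=proj("wrist",x0+A0@np.array(t))[0]; cv2.circle(pp,tuple(int(i) for i in p),2,(255,0,0),-1)
cv2.imwrite("pics/n_z.png",cv2.resize(pp[85:305,200:410],None,fx=2.7,fy=2.7,interpolation=cv2.INTER_CUBIC))
E
```

```text
fk check [-0.      0.0001  0.    ]
lowfront [[274.3 162.9]]
upfront [[273.5 196.1]]
lowback [[274.7 276.6]]
lipL [282.6 120.2]
lipR [229.4 236.7]
cf [273.9 152.5]
backL [371.4 181.9]
sideL [365.8 160.8]
cup [264.46760737 128.43648029]
```

View pics/n_z.png

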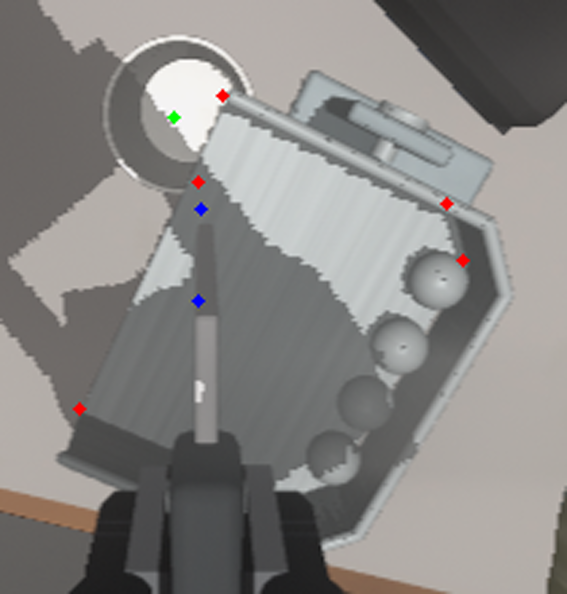

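Emit:
move_arm:
  series:
    - [0,0.03,-0.002,0,0,0]
    - [0,0.05,-0.002,0,0,0]
    - [0,0.06,-0.002,0,0,0]
    - [0,0.064,-0.002,0,0,0]
    - [0,0.064,-0.002,0,0,0]

```text
t: 21.05
tcp_pos: [0.531, -0.2873, 0.1724]
tcp_rot: [-0.694, -0.056, 0.102, 0.711]
contact_force: [-0.2, -0.0, -1.0]
finger_gap: 0.0112
```

```bash
python3 - <<'E'
from bowl import *
from h import *
print(s["t"],x0,s["contact_force"].round(1)); xb,Ab=cardpose(0,.0);q=show("low",x0,A0,xb,Ab,q0)
for c in ("side","wrist"):
  pp,d=grab_frame(c); cv2.imwrite(f"pics/o_{c}.png",cv2.resize(pp[90:210,220:380],None,fx=5,fy=5)[:600] if c=="side" else cv2.resize(pp[65:305,180:430],None,fx=2.4,fy=2.4)); 
E
```

```text
fk check [0.0001 0.0001 0.    ]
21.05 [ 0.53099324 -0.28733688  0.17235474] [-0.2 -0.  -1. ]
low row [-0.0003, 0.0074, -0.0004] [-0.1, 0.1, 0.1] | err 0.0 0.0 step 0.0 [-0.68  0.55  1.2  -0.03  1.45 -0.9 ] dist 0.007 ang 0.1
```

View pics/o_wrist.png

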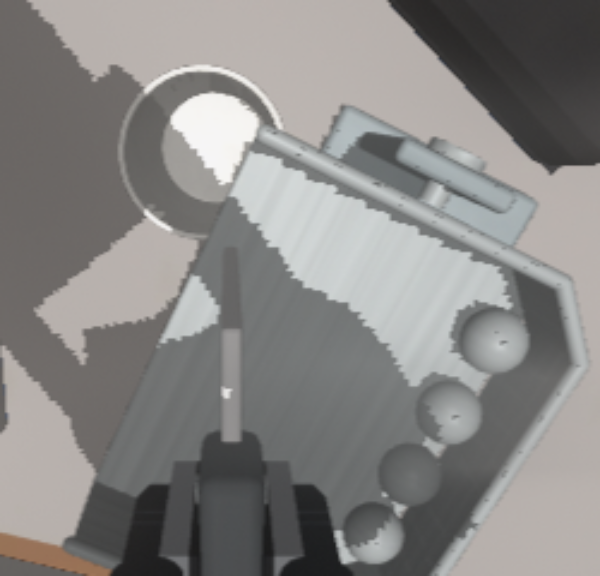

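View pics/o_side.png

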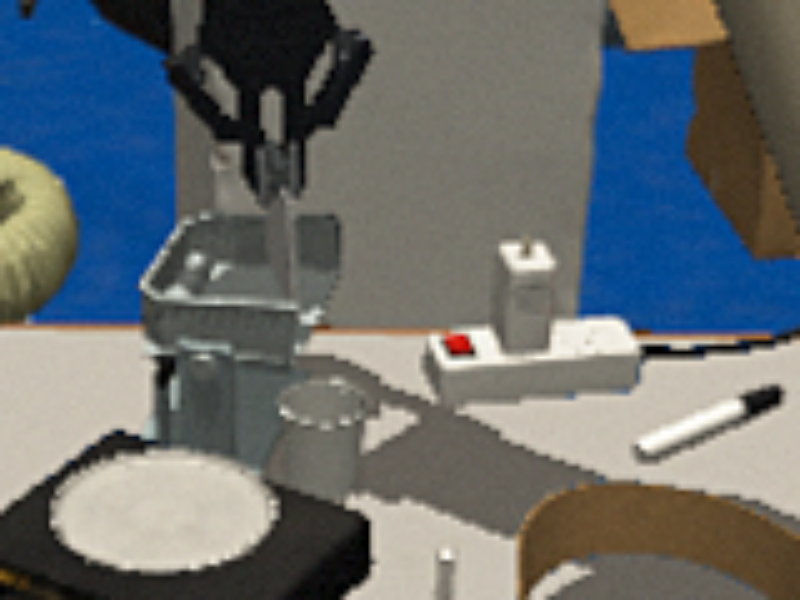

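```bash
python3 - <<'E'
from bowl import *
for th,dz in [(0,.003),(0,.001),(.02,0.0),(.04,0),(.06,0)]:
    x,A=cardpose(th,dz); print(th,rel(x0,A0,x,A).round(4).tolist())
E
```

```text
fk check [0.0001 0.0001 0.    ]
0 [-0.0003, 0.0051, 0.0001, -0.0126, 0.0473, 0.1343]
0 [-0.0003, 0.0071, 0.0001, -0.0126, 0.0473, 0.1343]
0.02 [-0.0015, 0.0087, 0.0007, -0.4974, 0.0466, -0.904]
0.04 [-0.0027, 0.0093, 0.0013, -0.9821, 0.0459, -1.9424]
0.06 [-0.004, 0.01, 0.0018, -1.4668, 0.0452, -2.9808]
```

Emit:
move_arm:
  series:
    - [0,0.005,0,0,0,0]
    - [0,0.007,0,0,0,0]
    - [-0.0015,0.0087,0.0007,-0.5,0,-0.9]
    - [-0.0027,0.0093,0.0013,-1,0,-1.95]
    - [-0.004,0.01,0.0018,-1.5,0,-3]
    - [-0.004,0.01,0.0018,-1.5,0,-3]

```text
t: 21.75
tcp_pos: [0.5254, -0.2868, 0.1628]
tcp_rot: [-0.702, -0.075, 0.081, 0.704]
contact_force: [0.7, -0.6, 1.5]
finger_gap: 0.0111
```

```bash
python3 - <<'E'
from bowl import *
from h import *
print(s["t"],x0,s["contact_force"].round(1),s["moment"].round(2))
x,A=cardpose(.06,0); print(rel(x0,A0,x,A).round(4))
for c in ("side","wrist"):
  pp,d=grab_frame(c); cv2.imwrite(f"pics/p_{c}.png",cv2.resize(pp[90:210,220:380],None,fx=5,fy=5)[:600] if c=="side" else cv2.resize(pp[65:305,180:430],None,fx=2.4,fy=2.4)); 
E
```

```text
fk check [0.0001 0.     0.    ]
21.75 [ 0.52541909 -0.28676828  0.16277098] [ 0.7 -0.6  1.5] [ 0.04 -0.21 -0.04]
[ 0.0008 -0.0005 -0.0001  0.0042  0.001   0.032 ]
```

View pics/p_wrist.png

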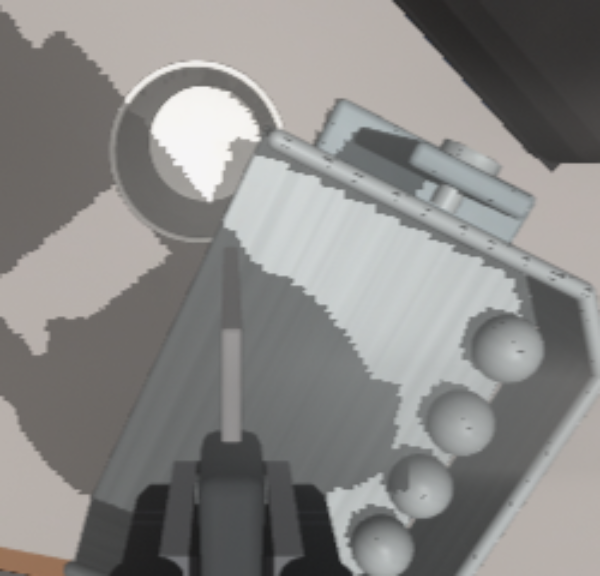

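View pics/p_side.png

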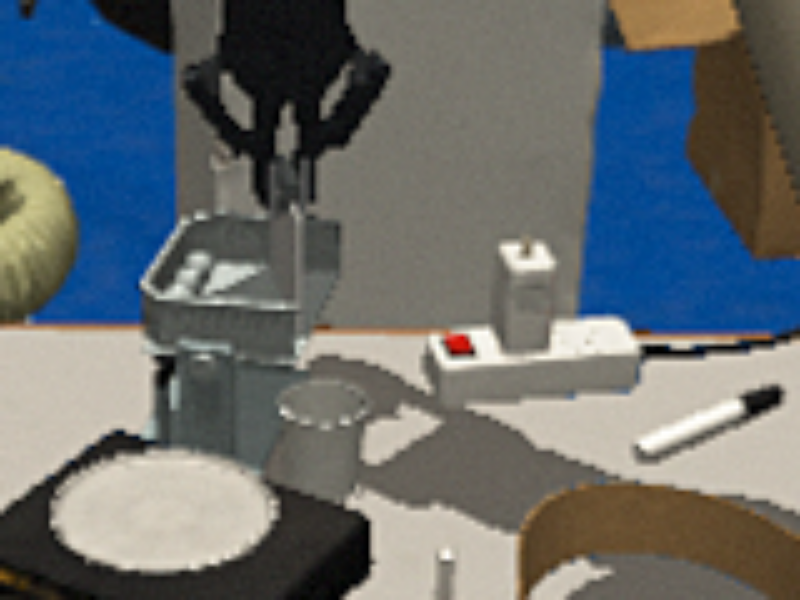

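```bash
python3 - <<'E'
from bowl import *
for th in [.08,.10,.12,.14,.16,.18,.2]:
    x,A=cardpose(th,-.0005); print(th,rel(x0,A0,x,A).round(4).tolist())
E
```

```text
fk check [0.0001 0.     0.    ]
0.08 [-0.0006, 0.0004, 0.0005, -0.517, 0.0141, -1.0745]
0.1 [-0.0018, 0.0011, 0.0011, -1.0014, 0.014, -2.113]
0.12 [-0.003, 0.0018, 0.0016, -1.4858, 0.0139, -3.1515]
0.14 [-0.0042, 0.0025, 0.0022, -1.9702, 0.0137, -4.19]
0.16 [-0.0054, 0.0032, 0.0027, -2.4547, 0.0136, -5.2285]
0.18 [-0.0065, 0.0039, 0.0033, -2.9391, 0.0134, -6.267]
0.2 [-0.0077, 0.0047, 0.0038, -3.4235, 0.0133, -7.3055]
```

Emit:
move_arm:
  series:
    - [-0.0006,0.0004,0.0005,-0.5,0,-1.1]
    - [-0.0012,0.0008,0.0008,-0.75,0,-1.6]
    - [-0.0018,0.0011,0.0011,-1,0,-2.1]
    - [-0.0024,0.0015,0.0013,-1.25,0,-2.6]
    - [-0.003,0.0018,0.0016,-1.5,0,-3.15]
    - [-0.0036,0.0022,0.0019,-1.75,0,-3.7]
    - [-0.0042,0.0025,0.0022,-2,0,-4.2]
    - [-0.0048,0.0029,0.0025,-2.2,0,-4.7]
    - [-0.0054,0.0032,0.0027,-2.45,0,-5.2]

```text
t: 22.75
tcp_pos: [0.5198, -0.2853, 0.159]
tcp_rot: [0.712, 0.108, -0.048, -0.692]
contact_force: [-0.2, -0.4, 1.3]
finger_gap: 0.0112
```

```bash
cat > look.py <<'E'
import sys
from bowl import *
from h import *
n=sys.argv[1]
print(s["t"],x0.round(4),s["contact_force"].round(1),s["moment"].round(2))
for th in [float(a) for a in sys.argv[2:]]:
    x,A=cardpose(th,-.0005); print(th,rel(x0,A0,x,A).round(4).tolist())
a,_=grab_frame("wrist"); b,_=grab_frame("side")
a=cv2.resize(a[65:305,160:430],None,fx=1.6,fy=1.6); b=cv2.resize(b[100:200,230:320],None,fx=3.84,fy=3.84)
cv2.imwrite(f"pics/{n}.png",np.hstack([a,b[:384]]))
E
python3 look.py q1 .18 .2 .22 .24 .26 .28 .3 .32 .34
```

```text
fk check [ 0.0001 -0.     -0.    ]
22.75 [ 0.5198 -0.2853  0.159 ] [-0.2 -0.4  1.3] [-0.03  0.2   0.04]
0.18 [-0.0012, 0.0002, 0.0005, -0.4968, 0.0247, -1.0478]
0.2 [-0.0024, 0.0008, 0.0011, -0.9813, 0.0246, -2.0862]
0.22 [-0.0036, 0.0015, 0.0016, -1.4659, 0.0245, -3.1247]
0.24 [-0.0048, 0.0022, 0.0022, -1.9504, 0.0244, -4.1631]
0.26 [-0.0059, 0.003, 0.0027, -2.4349, 0.0244, -5.2016]
0.28 [-0.0071, 0.0037, 0.0033, -2.9194, 0.0243, -6.24]
0.3 [-0.0082, 0.0045, 0.0038, -3.4039, 0.0242, -7.2785]
0.32 [-0.0094, 0.0053, 0.0043, -3.8884, 0.0241, -8.3169]
0.34 [-0.0105, 0.0061, 0.0048, -4.3729, 0.024, -9.3554]
```

View pics/q1.png

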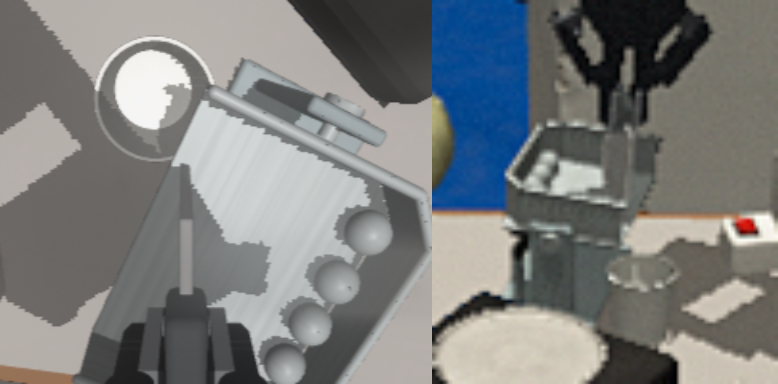

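Emit:
move_arm:
  series:
    - [-0.0006,0.0001,0.0003,-0.25,0,-0.5]
    - [-0.0012,0.0002,0.0005,-0.5,0,-1.05]
    - [-0.0018,0.0005,0.0008,-0.75,0,-1.6]
    - [-0.0024,0.0008,0.0011,-1,0,-2.1]
    - [-0.003,0.0012,0.0013,-1.2,0,-2.6]

```text
t: 23.35
tcp_pos: [0.5166, -0.2846, 0.1575]
tcp_rot: [0.717, 0.125, -0.031, -0.685]
contact_force: [-1.0, 0.2, 1.7]
finger_gap: 0.0112
```

```bash
python3 look.py q2 .22 .24 .26 .28 .3 .32 .34
```

```text
fk check [ 0.0002 -0.     -0.    ]
23.35 [ 0.5166 -0.2846  0.1575] [-1.   0.2  1.7] [ 0.    0.22 -0.02]
0.22 [-0.0006, 0.0003, 0.0002, -0.2742, 0.0189, -0.5195]
0.24 [-0.0018, 0.0009, 0.0008, -0.7587, 0.0186, -1.558]
0.26 [-0.003, 0.0016, 0.0014, -1.2431, 0.0183, -2.5965]
0.28 [-0.0042, 0.0023, 0.0019, -1.7276, 0.018, -3.6349]
0.3 [-0.0054, 0.003, 0.0025, -2.212, 0.0177, -4.6734]
0.32 [-0.0065, 0.0037, 0.003, -2.6965, 0.0174, -5.7119]
0.34 [-0.0077, 0.0045, 0.0036, -3.1809, 0.0171, -6.7504]
```

View pics/q2.png

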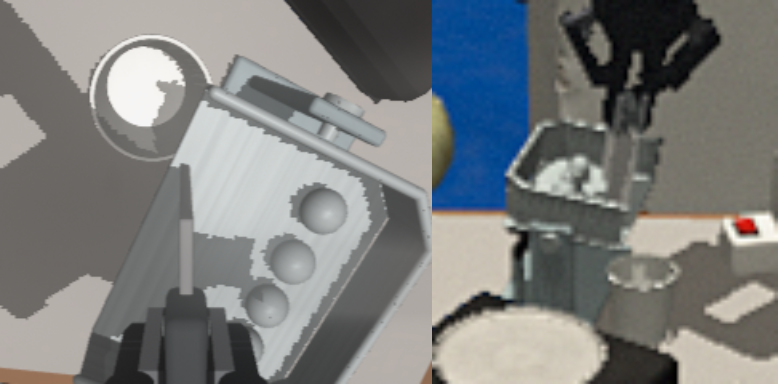

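Emit:
move_arm:
  series:
    - [-0.0003,0.0002,0.0001,-0.15,0,-0.25]
    - [-0.0006,0.0003,0.0002,-0.27,0,-0.5]
    - [-0.0012,0.0006,0.0005,-0.5,0,-1]
    - [-0.0018,0.0009,0.0008,-0.75,0,-1.55]

```text
t: 23.85
tcp_pos: [0.5149, -0.2842, 0.1563]
tcp_rot: [0.719, 0.135, -0.021, -0.681]
contact_force: [-0.0, 0.4, 1.0]
finger_gap: 0.0111
```

```bash
python3 look.py q3 .26 .28 .3 .32 .34
```

```text
fk check [ 0.0002 -0.     -0.    ]
23.85 [ 0.5149 -0.2842  0.1563] [-0.   0.4  1. ] [0.05 0.29 0.06]
0.26 [-0.0013, 0.0005, 0.0006, -0.4972, 0.0302, -1.0531]
0.28 [-0.0025, 0.0012, 0.0011, -0.9817, 0.0301, -2.0915]
0.3 [-0.0037, 0.0019, 0.0017, -1.4663, 0.0301, -3.1299]
0.32 [-0.0049, 0.0026, 0.0022, -1.9509, 0.03, -4.1684]
0.34 [-0.006, 0.0033, 0.0028, -2.4354, 0.0299, -5.2068]
```

View pics/q3.png

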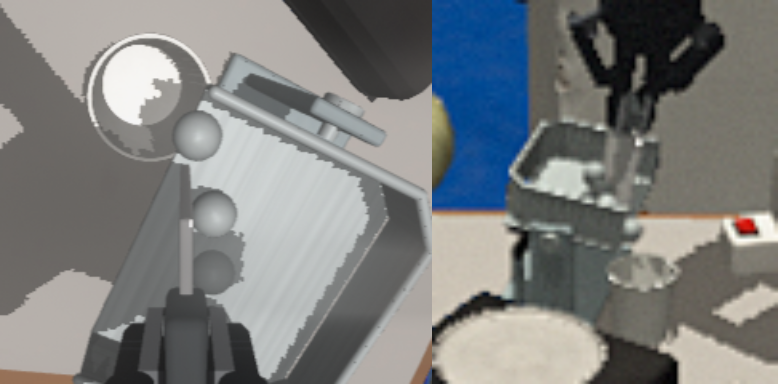

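Emit:
move_arm:
  series:
    - [0,0,0,0,0,0]
    - [-0.0005,0.0002,0.0002,-0.2,0,-0.4]
    - [-0.001,0.0004,0.0004,-0.4,0,-0.8]

```text
t: 24.25
tcp_pos: [0.514, -0.2841, 0.1558]
tcp_rot: [0.721, 0.14, -0.016, -0.679]
contact_force: [-0.4, 0.5, 1.0]
finger_gap: 0.0117
```

```bash
python3 look.py q4 .26 .28 .3 .32 .34
```

```text
fk check [ 0.0002 -0.     -0.    ]
24.25 [ 0.514  -0.2841  0.1558] [-0.4  0.5  1. ] [0.21 0.21 0.05]
0.26 [-0.0003, 0.0002, 0.0002, -0.0961, 0.0263, -0.2571]
0.28 [-0.0015, 0.0008, 0.0008, -0.5807, 0.0265, -1.2955]
0.3 [-0.0027, 0.0015, 0.0014, -1.0652, 0.0267, -2.334]
0.32 [-0.0039, 0.0022, 0.0019, -1.5497, 0.0269, -3.3724]
0.34 [-0.0051, 0.0029, 0.0025, -2.0342, 0.0271, -4.4109]
```

View pics/q4.png

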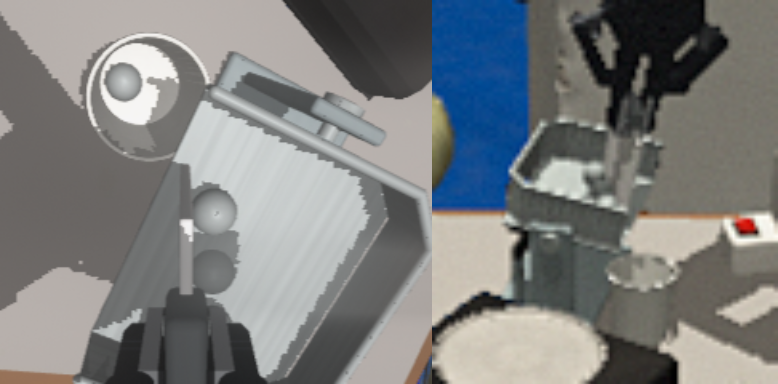

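Emit:
move_arm:
  series:
    - [-0.0005,0.0003,0.0003,-0.2,0,-0.4]
    - [-0.001,0.0005,0.0005,-0.35,0,-0.8]
    - [-0.0015,0.0008,0.0008,-0.6,0,-1.3]
    - [-0.0021,0.0011,0.0011,-0.8,0,-1.8]
    - [-0.0027,0.0015,0.0014,-1.1,0,-2.3]

```text
t: 24.85
tcp_pos: [0.5113, -0.2835, 0.1538]
tcp_rot: [0.724, 0.155, -0.001, -0.672]
contact_force: [-0.4, 0.7, 0.5]
finger_gap: 0.0115
```

```bash
python3 look.py q5 .26 .28 .3 .32 .34
```

```text
fk check [ 0.0002 -0.0001 -0.    ]
24.85 [ 0.5113 -0.2835  0.1538] [-0.4  0.7  0.5] [0.13 0.1  0.03]
0.26 [0.0025, -0.0011, -0.0011, 1.0184, 0.0217, 2.0585]
0.28 [0.0012, -0.0005, -0.0006, 0.534, 0.0223, 1.02]
0.3 [0.0, 0.0001, 0.0, 0.0495, 0.0228, -0.0184]
0.32 [-0.0012, 0.0007, 0.0006, -0.435, 0.0233, -1.0569]
0.34 [-0.0024, 0.0013, 0.0012, -0.9195, 0.0238, -2.0953]
```

View pics/q5.png

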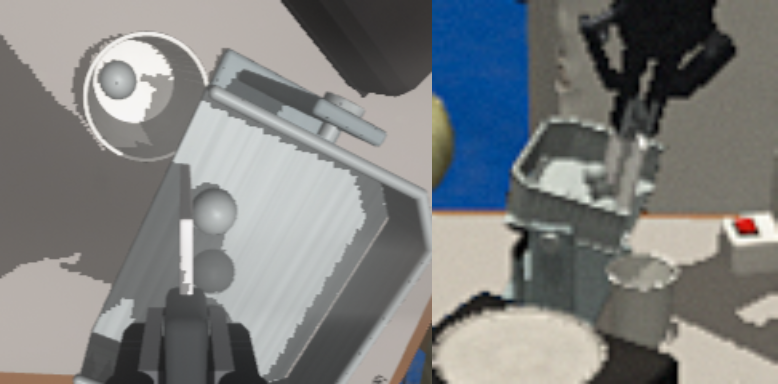

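```bash
python3 - <<'E'
from bowl import *
from h import *
a,d=grab_frame("wrist"); W=cloud("wrist",d)
P=W[150:210,300:370].reshape(-1,3); P=P[~np.isnan(P[:,0])]
A=np.c_[P[:,:2],np.ones(len(P))]; m=np.ones(len(P),bool)
m=abs(P[:,2]-np.median(P[:,2]))<.03
for i in range(8):
    x,*_=np.linalg.lstsq(A[m],P[m,2],rcond=None); r=P[:,2]-A@x; m=abs(r)<max(.003,.012/(i+1))
print(x,m.sum(),len(P),"slope",np.hypot(*x[:2]),np.degrees(np.arctan2(x[1],x[0])))
# predicted z at pivot & lip
print("z at pivot",x@[Pv[0],Pv[1],1])
# balls depth
T=(W-x0)@A0
cv2.imwrite("pics/r.png",cv2.resize(a[65:305,160:430],None,fx=2.5,fy=2.5))
for v in range(190,250,6): print(v,[(u,)+tuple((T[v,u]*1000).round(0)) for u in range(270,310,6)])
E
```

```text
fk check [ 0.0002 -0.0001 -0.    ]
[ 0.18513393 -0.0410151  -0.02079865] 3802 4185 slope 0.18962281536878414 -12.491709867063635
z at pivot 0.09404939124693532
190 [(270, np.float64(-3.0), np.float64(67.0), np.float64(27.0)), (276, np.float64(1.0), np.float64(5.0), np.float64(44.0)), (282, np.float64(5.0), np.float64(53.0), np.float64(31.0)), (288, np.float64(9.0), np.float64(50.0), np.float64(32.0)), (294, np.float64(13.0), np.float64(49.0), np.float64(32.0)), (300, np.float64(17.0), np.float64(52.0), np.float64(31.0)), (306, np.float64(22.0), np.float64(68.0), np.float64(27.0))]
196 [(270, np.float64(-3.0), np.float64(66.0), np.float64(23.0)), (276, np.float64(1.0), np.float64(-5.0), np.float64(44.0)), (282, np.float64(5.0), np.float64(51.0), np.float64(27.0)), (288, np.float64(9.0), np.float64(49.0), np.float64(28.0)), (294, np.float64(12.0), np.float64(47.0), np.float64(29.0)), (300, np.float64(16.0), np.float64(49.0), np.float64(28.0)), (306, np.float64(21.0), np.float64(53.0), np.float64(27.0))]
202 [(270, np.float64(-3.0), np.float64(65.0), np.float64(19.0)), (276, np.float64(
[... 2643 characters left out ...]
.0), np.float64(-3.0)), (288, np.float64(9.0), np.float64(47.0), np.float64(-1.0)), (294, np.float64(13.0), np.float64(48.0), np.float64(-1.0)), (300, np.float64(17.0), np.float64(50.0), np.float64(-3.0)), (306, np.float64(23.0), np.float64(68.0), np.float64(-11.0))]
244 [(270, np.float64(-4.0), np.float64(68.0), np.float64(-16.0)), (276, np.float64(1.0), np.float64(-14.0), np.float64(24.0)), (282, np.float64(5.0), np.float64(67.0), np.float64(-15.0)), (288, np.float64(9.0), np.float64(49.0), np.float64(-7.0)), (294, np.float64(13.0), np.float64(49.0), np.float64(-7.0)), (300, np.float64(18.0), np.float64(51.0), np.float64(-8.0)), (306, np.float64(24.0), np.float64(68.0), np.float64(-16.0))]
```

View pics/r.png

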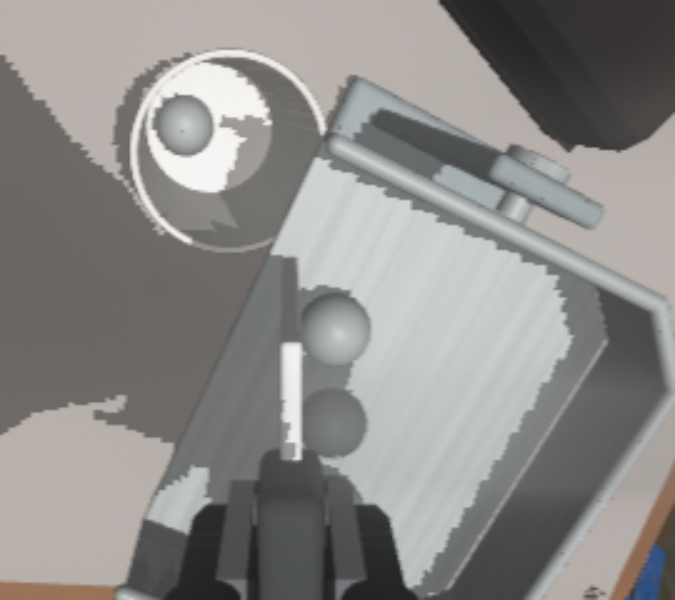

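Emit:
move_arm:
  series:
    - [-0.0006,0.0004,0.0003,-0.2,0,-0.5]
    - [-0.0012,0.0007,0.0006,-0.45,0,-1.05]
    - [-0.0018,0.001,0.0009,-0.7,0,-1.6]
    - [-0.0024,0.0013,0.0012,-0.9,0,-2.1]
    - [-0.0024,0.0013,0.0012,-0.9,0,-2.1]

```text
t: 25.5
tcp_pos: [0.5089, -0.283, 0.1519]
tcp_rot: [0.727, 0.168, 0.012, -0.666]
contact_force: [-0.0, -0.4, 0.2]
finger_gap: 0.0113
```

```bash
cat >> look.py <<'E'
a,d=grab_frame("wrist"); W=cloud("wrist",d)
P=W[150:210,300:370].reshape(-1,3); P=P[~np.isnan(P[:,0])]
A=np.c_[P[:,:2],np.ones(len(P))]; m=abs(P[:,2]-np.median(P[:,2]))<.03
for i in range(8):
    x,*_=np.linalg.lstsq(A[m],P[m,2],rcond=None); r=P[:,2]-A@x; m=abs(r)<max(.003,.012/(i+1))
print("slope",np.hypot(*x[:2]).round(3),m.sum())
E
python3 look.py q6 .34 .36 .38 .4
```

```text
fk check [ 0.0002 -0.0001 -0.    ]
25.5 [ 0.5089 -0.283   0.1519] [-0.  -0.4  0.2] [0.03 0.13 0.02]
0.34 [0.0001, 0.0001, -0.0, -0.0273, 0.0085, -0.02]
0.36 [-0.0011, 0.0007, 0.0005, -0.5116, 0.0083, -1.0585]
0.38 [-0.0023, 0.0013, 0.0011, -0.996, 0.0082, -2.0971]
0.4 [-0.0035, 0.002, 0.0016, -1.4804, 0.008, -3.1356]
slope 0.229 3789
```

View pics/q6.png

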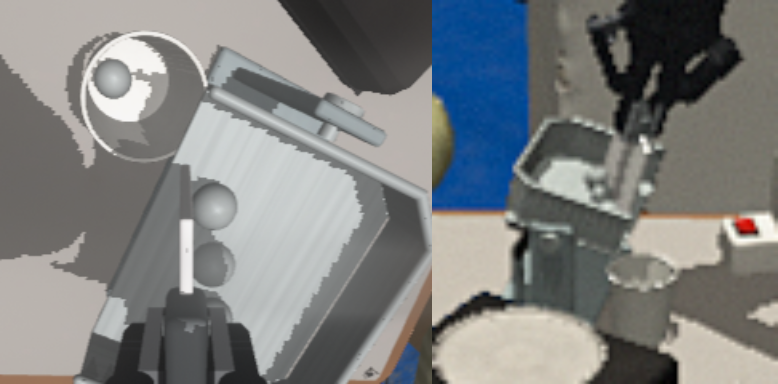

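```bash
python3 - <<'E'
from bowl import *
for th,g in [(.35,26.5),(.36,28),(.37,29),(.38,30),(.38,32)]:
    r=np.radians(g); m=(-.050+.045*np.sin(r),.033-.045*np.cos(r))
    x,A=cardpose(th,-.0005,m,g); print(th,g,rel(x0,A0,x,A).round(4).tolist())
E
```

```text
fk check [ 0.0002 -0.0001 -0.    ]
0.35 26.5 [0.0006, 0.0003, 0.0003, -0.2963, -1.4715, -0.5708]
0.36 28 [0.0012, 0.0006, 0.0006, -0.5596, -2.9715, -1.0797]
0.37 29 [0.0014, 0.0009, 0.0009, -0.8293, -3.9714, -1.5854]
0.38 30 [0.0016, 0.0012, 0.0013, -1.108, -4.9711, -2.0866]
0.38 32 [0.0032, 0.0011, 0.0014, -1.1446, -6.9708, -2.0676]
```

Emit:
move_arm:
  series:
    - [0.0003,0.0001,0.0001,-0.15,-0.7,-0.3]
    - [0.0006,0.0003,0.0003,-0.3,-1.5,-0.6]
    - [0.0009,0.0004,0.0004,-0.4,-2.2,-0.8]
    - [0.0012,0.0006,0.0006,-0.55,-3,-1.1]

```text
t: 26.05
tcp_pos: [0.5102, -0.282, 0.1515]
tcp_rot: [0.728, 0.192, -0.0, -0.658]
contact_force: [-0.4, -0.6, 0.8]
finger_gap: 0.0113
```

```bash
python3 look.py q7
```

```text
fk check [ 0.0002 -0.0001 -0.    ]
26.05 [ 0.5102 -0.282   0.1515] [-0.4 -0.6  0.8] [0.04 0.41 0.02]
slope 0.252 3618
```

View pics/q7.png

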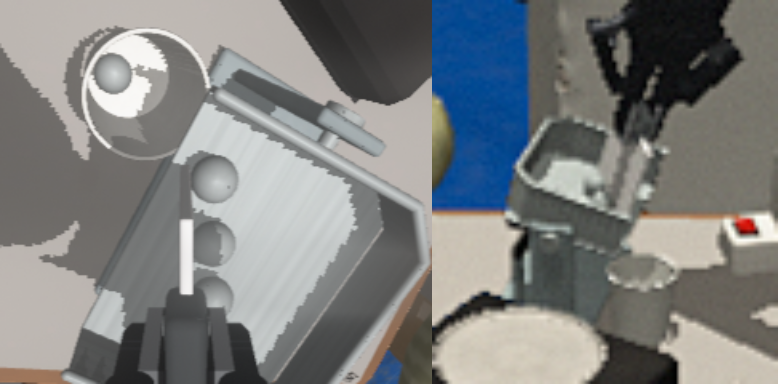

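Emit:
move_arm:
  series:
    - [0,0,0,0,0,0]
    - [0,0,0,0,0,0]
    - [0,0,0,0,0,0]
    - [0,0,0,0,0,0]
    - [0,0,0,0,0,0]

```text
t: 26.7
tcp_pos: [0.5102, -0.2821, 0.1515]
tcp_rot: [0.728, 0.192, 0.0, -0.658]
contact_force: [-0.7, -1.1, -0.1]
finger_gap: 0.011
```

```bash
python3 look.py q8
```

```text
fk check [ 0.0002 -0.0001 -0.    ]
26.7 [ 0.5102 -0.2821  0.1515] [-0.7 -1.1 -0.1] [0.03 0.41 0.03]
slope 0.254 3682
```

View pics/q8.png

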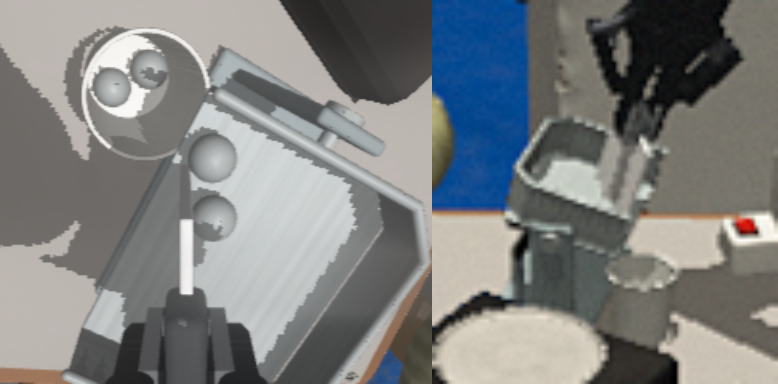

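Two balls are in the cup, a third is at the gap. Hold still and wait.

Emit:
move_arm:
  series:
    - [0,0,0,0,0,0]
    - [0,0,0,0,0,0]
    - [0,0,0,0,0,0]
    - [0,0,0,0,0,0]
    - [0,0,0,0,0,0]
    - [0,0,0,0,0,0]
    - [0,0,0,0,0,0]
    - [0,0,0,0,0,0]
    - [0,0,0,0,0,0]
    - [0,0,0,0,0,0]

```text
t: 27.85
tcp_pos: [0.5102, -0.2821, 0.1516]
tcp_rot: [0.728, 0.192, 0.0, -0.658]
contact_force: [-0.3, 0.4, 1.3]
finger_gap: 0.0112
```

```bash
python3 look.py q9
```

```text
fk check [ 0.0002 -0.0001 -0.    ]
27.85 [ 0.5102 -0.2821  0.1516] [-0.3  0.4  1.3] [0.12 0.38 0.03]
slope 0.251 3829
```

View pics/q9.png

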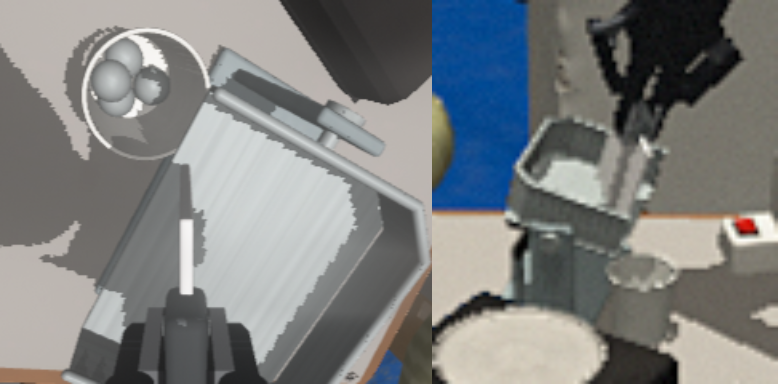

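```bash
python3 - <<'E'
from bowl import *
x1=x0-A0[:,1]*.03; xb,Ab=cardpose(0,.09)
print(rel(x0,A0,xb,Ab).round(4).tolist())
g=np.load("rest_grasp.npz"); xg,Ag=g["x"],g["A"]
q=show("hov",x0,A0,xb,Ab,q0)
xm=np.array([.50,.0,.30]); xr=xg-Ag[:,1]*.11+[0,0,.02]
q=show("mid",xb,Ab,xm,Ab,q); q=show("rest",xm,Ab,xr,Ag,q); q=show("pre",xr,Ag,xg-Ag[:,1]*.09,Ag,q)
E
```

```text
fk check [ 0.0002 -0.0001 -0.    ]
[0.0485, -0.0911, -0.027, 9.2011, 2.9958, 18.4897]
hov row [0.0485, -0.0911, -0.027] [9.2, 3.0, 18.5] | err 0.0 0.0 step 0.06 [-0.67  0.51  1.02 -0.03  1.68 -0.9 ] dist 0.107 ang 20.9
mid row [0.0253, -0.0383, 0.2911] [0.0, 0.0, 0.0] | err 0.0 0.0 step 0.04 [-0.24  0.28  1.25 -0.    1.68 -0.46] dist 0.295 ang 0.0
rest row [0.138, 0.0702, 0.136] [-0.5, -4.7, -38.5] | err 0.0 0.0 step 0.09 [ 0.01  0.3   1.59  0.26  0.68 -0.44] dist 0.206 ang 38.8
pre row [-0.0115, 0.0364, -0.0] [0.0, 0.0, 0.0] | err 0.0 0.0 step 0.01 [ 0.01  0.36  1.62  0.29  0.59 -0.47] dist 0.038 ang 0.0
```

Emit:
move_arm:
  series:
    - [0.002,-0.003,-0.001,0.5,0.1,1]
    - [0.004,-0.006,-0.002,1,0.3,2]
    - [0.007,-0.01,-0.003,1.5,0.5,3]
    - [0.01,-0.015,-0.005,2,0.6,4]
    - [0.013,-0.021,-0.007,2.5,0.8,5]
    - [0.017,-0.028,-0.009,3,1,6.5]
    - [0.021,-0.036,-0.012,4,1.3,8]
    - [0.026,-0.046,-0.015,5,1.6,10]
    - [0.032,-0.057,-0.018,6,2,12.5]
    - [0.039,-0.07,-0.022,7.5,2.5,15]
    - [0.0485,-0.091,-0.027,9.2,3,18.5]
    - [0.0485,-0.091,-0.027,9.2,3,18.5]

```text
t: 29.2
tcp_pos: [0.5383, -0.2896, 0.2566]
tcp_rot: [-0.696, -0.056, 0.101, 0.709]
contact_force: [-0.1, -0.9, -0.3]
finger_gap: 0.0113
```

```bash
python3 look.py s1; python3 - <<'E'
from bowl import *
xm=np.array([.50,.0,.30]); Ab=cardpose(0,.09)[1]
show("mid",x0,A0,xm,Ab,q0)
E
```

```text
fk check [-0.      0.0002  0.    ]
29.2 [ 0.5383 -0.2896  0.2566] [-0.1 -0.9 -0.3] [-0.01 -0.06  0.  ]
slope 0.069 3571
fk check [-0.      0.0002  0.    ]
mid row [0.0255, -0.0394, 0.2908] [-0.1, 0.0, -0.0] | err 0.0 0.0 step 0.04 [-0.24  0.28  1.25 -0.    1.68 -0.46] dist 0.295 ang 0.1
```

View pics/s1.png

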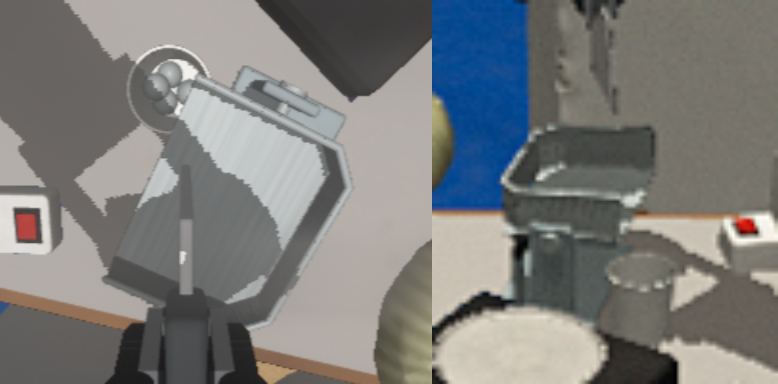

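The bowl is back at rest (slope 0.069), with four balls in the cup. Return the card.

Emit:
move_arm:
  series:
    - [0.0255,-0.039,0.291,0,0,0]
    - [0.0255,-0.039,0.291,0,0,0]
    - [0.0255,-0.039,0.291,0,0,0]
    - [0.0255,-0.039,0.291,0,0,0]
    - [0.0255,-0.039,0.291,0,0,0]
    - [0.0255,-0.039,0.291,0,0,0]
    - [0.0255,-0.039,0.291,0,0,0]
    - [0.0255,-0.039,0.291,0,0,0]

```text
t: 30.15
tcp_pos: [0.4997, 0.0005, 0.3]
tcp_rot: [-0.694, -0.055, 0.102, 0.71]
contact_force: [0.4, -0.3, -1.2]
finger_gap: 0.0114
```

```bash
python3 - <<'E'
from bowl import *
g=np.load("rest_grasp.npz"); xg,Ag=g["x"],g["A"]
print(s["t"]); q=show("rest",x0,A0,xg-Ag[:,1]*.11+[0,0,.02],Ag,q0)
E
```

```text
fk check [-0.0001  0.0001  0.    ]
30.15
rest row [0.1384, 0.0701, 0.1352] [-0.5, -4.6, -38.5] | err 0.0 0.0 step 0.09 [ 0.01  0.3   1.59  0.26  0.68 -0.44] dist 0.206 ang 38.8
```

Emit:
move_arm:
  series:
    - [0.138,0.07,0.135,-0.5,-4.6,-38.5]
    - [0.138,0.07,0.135,-0.5,-4.6,-38.5]
    - [0.138,0.07,0.135,-0.5,-4.6,-38.5]
    - [0.138,0.07,0.135,-0.5,-4.6,-38.5]
    - [0.138,0.07,0.135,-0.5,-4.6,-38.5]
    - [0.138,0.07,0.135,-0.5,-4.6,-38.5]
    - [0.138,0.07,0.135,-0.5,-4.6,-38.5]
    - [0.138,0.07,0.135,-0.5,-4.6,-38.5]

```text
t: 30.95
tcp_pos: [0.6011, 0.1616, 0.2268]
tcp_rot: [-0.637, -0.308, -0.112, 0.698]
contact_force: [-0.2, 0.9, -0.5]
finger_gap: 0.0111
```

```bash
python3 - <<'E'
from bowl import *
from h import *
g=np.load("rest_grasp.npz"); xg,Ag=g["x"],g["A"]
print(s["t"],x0); q=show("grasp",x0,A0,xg,Ag,q0); print("offs in grasp frame",(Ag.T@(x0-xg)).round(4))
for c in ("side","wrist"):
  pp,d=grab_frame(c); cv2.imwrite(f"pics/t_{c}.png",cv2.resize(pp[180:300,160:320],None,fx=5,fy=5)[:600] if c=="side" else pp); np.save(f"t_{c}.npy",d)
E
```

```text
fk check [ 0.0001  0.0001 -0.    ]
30.95 [0.60113932 0.16157461 0.22680902]
grasp row [-0.0127, 0.1273, 0.0031] [0.2, -0.2, -0.0] | err 0.0 0.0 step 0.02 [ 0.04  0.53  1.57  0.33  0.47 -0.5 ] dist 0.128 ang 0.2
offs in grasp frame [ 0.0128 -0.1273 -0.0028]
```

View pics/t_wrist.png

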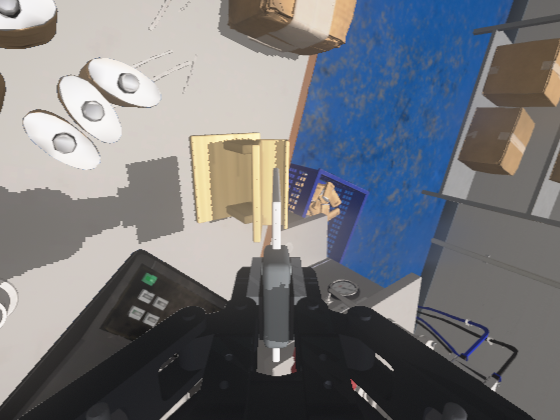

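View pics/t_side.png

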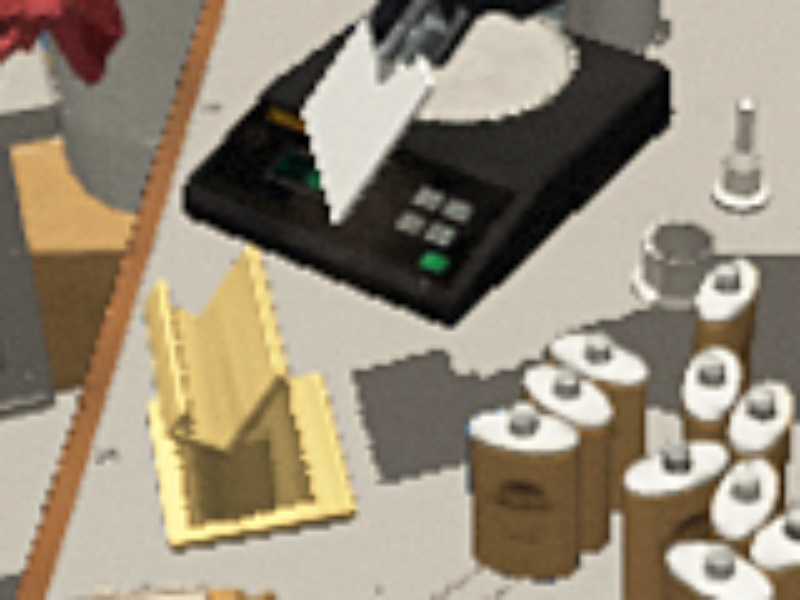

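Emit:
move_arm:
  series:
    - [-0.0087,0.03,0.003,0.2,-0.2,0]
    - [-0.0087,0.06,0.003,0.2,-0.2,0]
    - [-0.0087,0.09,0.003,0.2,-0.2,0]
    - [-0.0097,0.11,0.003,0.2,-0.2,0]
    - [-0.0105,0.12,0.003,0.2,-0.2,0]
    - [-0.0112,0.1255,0.003,0.2,-0.2,0]
    - [-0.0115,0.1265,0.003,0.2,-0.2,0]

```text
t: 31.75
tcp_pos: [0.6599, 0.184, 0.1159]
tcp_rot: [-0.635, -0.31, -0.11, 0.699]
contact_force: [-0.8, -0.1, -0.7]
finger_gap: 0.0115
```

```bash
python3 - <<'E'
from bowl import *
from h import *
g=np.load("rest_grasp.npz"); xg,Ag=g["x"],g["A"]
print(s["t"],x0,s["contact_force"]); print("offs in grasp frame",(Ag.T@(x0-xg)).round(4))
for c in ("side","wrist"):
  pp,d=grab_frame(c); cv2.imwrite(f"pics/u_{c}.png",cv2.resize(pp[180:300,160:320],None,fx=5,fy=5)[:600] if c=="side" else pp); np.save(f"u_{c}.npy",d)
E
```

```text
fk check [ 0.0002  0.0001 -0.0001]
31.75 [0.65993861 0.1839714  0.11592472] [-0.77042235 -0.07194359 -0.72068521]
offs in grasp frame [ 0.0007 -0.0005  0.0014]
```

View pics/u_wrist.png

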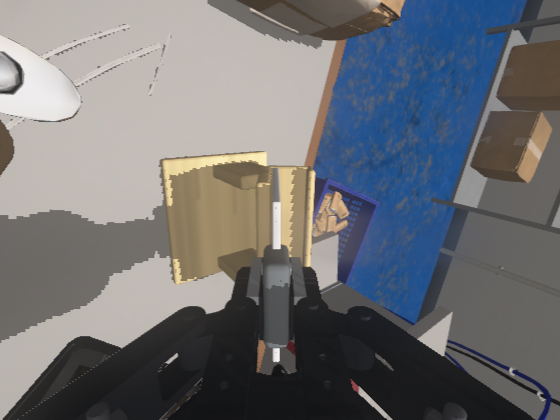

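View pics/u_side.png

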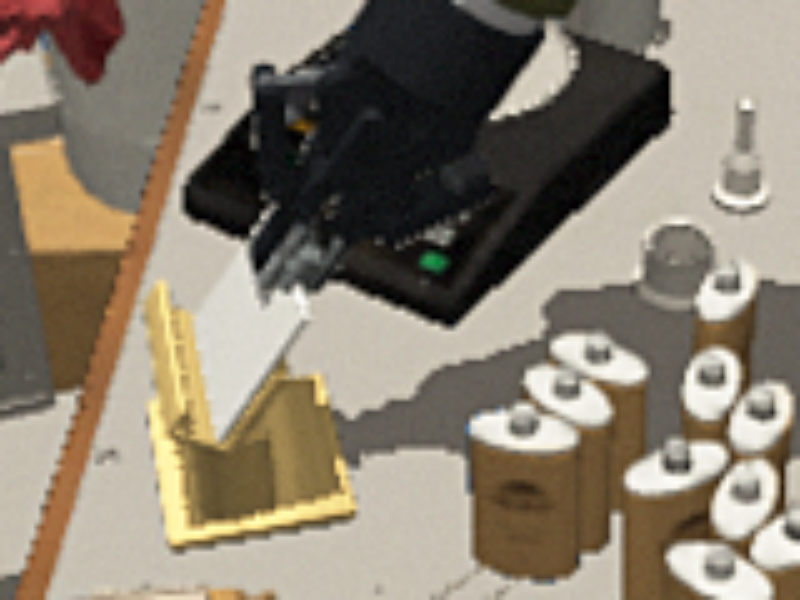

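Emit:
move_arm:
  series:
    - [0,0,0,0,0,0]
    - [0,0,0,0,0,0]
    - [0,0,0,0,0,0]
    - [0,0,0,0,0,0]
    - [0,0,0,0,0,0]
  gripper: 0.7

```text
t: 32.35
tcp_pos: [0.6598, 0.1842, 0.1158]
tcp_rot: [-0.635, -0.31, -0.11, 0.699]
contact_force: [-0.6, 1.1, 0.1]
finger_gap: 0.06
```

Emit:
move_arm:
  series:
    - [0,-0.02,0,0,0,0]
    - [0,-0.045,0,0,0,0]
    - [0,-0.08,0,0,0,0]
    - [0,-0.12,0,0,0,0]
    - [0,-0.16,0,0,0,0]
    - [0,-0.16,0,0,0,0]

```text
t: 32.95
tcp_pos: [0.5718, 0.1569, 0.2518]
tcp_rot: [-0.635, -0.313, -0.112, 0.698]
contact_force: [0.5, 0.1, -0.1]
finger_gap: 0.0597
```

```bash
python3 - <<'E'
from bowl import *
from h import *
print(s["t"],x0,s["contact_force"])
for c in ("side","wrist"):
  pp,d=grab_frame(c); cv2.imwrite(f"pics/v_{c}.png",cv2.resize(pp[120:300,160:360],None,fx=4,fy=3.3)[:600] if c=="side" else pp); np.save(f"v_{c}.npy",d)
W=cloud("side",d0) if 0 else None
E
```

```text
fk check [ 0.0001  0.0001 -0.    ]
32.95 [0.57179361 0.15686971 0.25181449] [ 0.51372226  0.08490227 -0.13528651]
```

View pics/v_wrist.png

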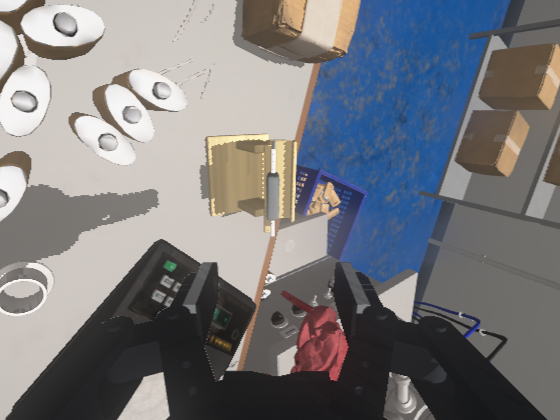

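View pics/v_side.png

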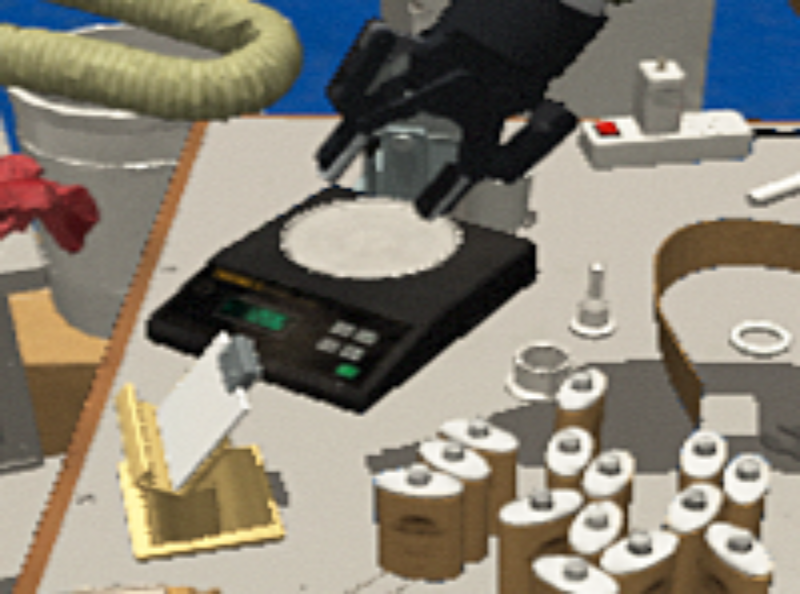

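Emit:
move_arm:
  series:
    - [0,-0.05,0,0,0,0]
    - [0,-0.1,0.03,0,0,0]
    - [0,-0.14,0.08,0,0,0]
    - [0,-0.14,0.12,0,0,0]
    - [0,-0.14,0.12,0,0,0]

```text
t: 33.55
tcp_pos: [0.4586, 0.2517, 0.3624]
tcp_rot: [-0.634, -0.312, -0.108, 0.699]
contact_force: [-0.1, -0.6, 0.6]
finger_gap: 0.0599
```

```bash
python3 - <<'E'
from bowl import *
from h import *
print(s["t"],x0,s["contact_force"])
for c in ("side",):
  pp,d=grab_frame(c); cv2.imwrite(f"pics/w_{c}.png",cv2.resize(pp[110:300,160:360],None,fx=4,fy=3.15)[:600] if c=="side" else pp)
E
```

```text
fk check [-0.0001  0.0001 -0.    ]
33.55 [0.45861084 0.25173711 0.36244062] [-0.11351724 -0.57680445  0.63165497]
```

View pics/w_side.png

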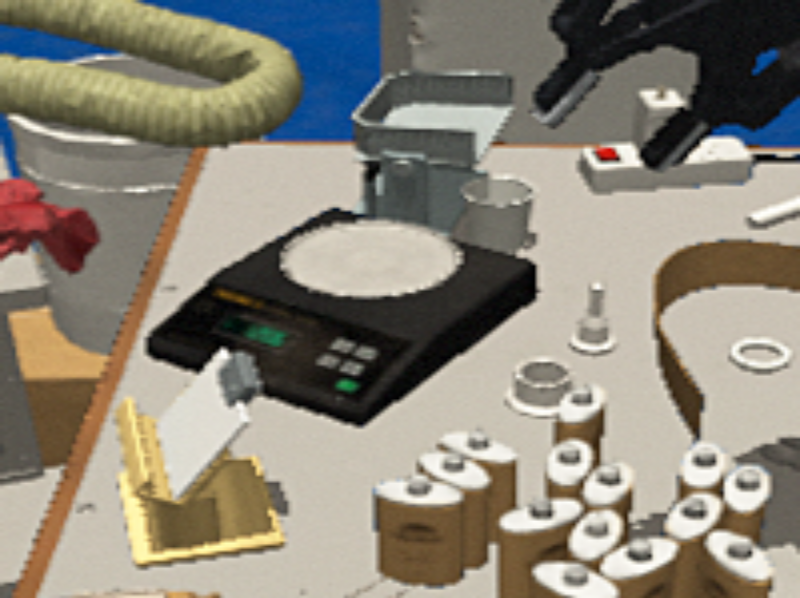

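Everything is in place: the cup is upright under the mouth, the bowl is back and empty, the card leans on its rest and the bystanders are untouched.

```bash
python3 -c "
from rig import job_done,sense
print(job_done(), sense()['t'])"
```

```text
the job is handed in; nothing more can be done
the job is handed in; nothing more can be done
```

The job is done and handed in, after about 34 s of the 72 s allowed. All four balls are in the cup.

- **Cup:** I picked it up by its sides, turned it upright and set it under the left end of the bowl's mouth.
- **Balls:** I held the card slantwise across the mouth, leaving a gap of about 30 mm above the cup, and tipped the bowl by pressing the card on its floor. At a 25° slant three balls stuck against the card. Turning it to about 28° and tipping further freed them.
- **Card and bowl:** The card stayed across the mouth until the last ball was in the cup. The bowl then swung back, and I put the card back on its rest.

**Last checks:**
- The wrist picture taken after the bowl swung back showed four balls in the cup and the bowl empty. The measured floor slope was 0.069 rad, against 0.07 at rest.
- The final side picture shows the cup upright, the card leaning as it did at the start, and the nozzle and ferrule in place. The tape roll is outside that picture, but the arm never worked near it.

**One slip:** setting the cup down briefly pressed about 36 N through the gripped cup, which I backed off at once. Otherwise the end-of-move readings stayed at or below about 9 N.

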